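# Unmould a tea brick and stack it on its pair

## Robot

A 6-joint arm with a two-finger parallel gripper is mounted at the origin on the work surface. World frame = base frame: x ahead of the robot, y to its left, z up, the work surface at z = 0. Lengths are in m, angles in rad, forces in N, time in s.
With the tool pointing down it reaches from about 0.35 to 0.875 m from the base axis. Payload 15.5 kg.
Tool frame: the origin (TCP) lies midway between the tips of the shut fingers; the grasp point (between the pads) lies 19 mm behind it (arm.grip_point_offset is the distance from the TCP to the grasp point, in m); z points along the fingers, x is the direction in which the jaws open and shut, and the axes are right-handed (so a half turn about z gives the same grasp; the last joint's range is limited). The gripper opens to 85 mm and grips with 20 to 120 N. Pads are 22 mm wide; open, the fingers measure 114 mm over their backs; the gripper's body (76 mm by 85 mm) begins 54 mm behind the grasp point. The pads swing forward as they close: fully open they stand 13 mm farther back than shut.
Start: joints at [-1.238, 0.494, 1.345, -0, 1.302, -0.096], TCP at [0.26, -0.568, 0.231] pointing down, gripper open.
Joint ranges: [-2.91, 2.91], [-0.82, 2.16], [0.22, 2.67], [-1.22, 4.37], [0.12, 2.79], [-3.08, 3.08]. Speed limits (rad/s): [1.89, 1.89, 2.57, 3.01, 3.01, 3.01].

## Interface

Orientations are given as a 3x3 rotation matrix whose columns are the frame's x, y, z axes.
In Python, from cell import readout, vision, arm gives the robot as it stands.
- The arm moves only by the tool move_arm, never from a script. Its arguments are lists of equal length, an entry for each row: "jaw": the gripper command: -1 is shut, 1 is fully open, values between are in proportion; "xyz": the shift along the tool's x, y, z in mm, a list of three; "twist": the turn, a rotation vector about the tool's x, y, z in degrees, a list of three. A call has 1 to 10 rows; each row shifts and turns the commanded pose from where the row before left it, along the tool's axes as they then stand; what a row does not reach is not made up. A row lasts 1/12 s, in which the tool goes at most 41.7 mm and 7.16 degrees, less where a joint would pass 70% of its speed; a pose out of reach is approached as far as the arm can. A call with a gripper value outside its range is refused whole. The fingers move at their own pace and stop on an object; the grip force is fixed at half the most. Time passes only in rows, so rows that do not move let the fingers close. It gives the time, the measured TCP pose, the force and the opening at its end, in the units of the state.
- readout.get_state(): the state, without advancing time (a new reading comes with each control period).
- vision.grab_frame(name): name is "scene" or "top"; returns a dict with "frame" (384x512x3 uint8, red, green, blue), "depth" (384x512 float32, m along the optical axis (not along the pixel's ray), 0 where there is no reading), "fovy" (degrees; the focal length in pixels is half the picture's height over the tangent of half this angle, whatever the lens; pixels are square), "cx", "cy" (the principal point, pixels), "k1" (the pictures are not rectified: a ray, as slopes to the right and down, at radius r is drawn at 1 + k1 r^2 times it, then the intrinsics apply), "rvec" (rotation vector, rad) and "tvec" (3), from world to camera coordinates, as OpenCV has them. Camera axes: x right, y down, z forward; pixel columns grow to the right and rows downward; lengths in m; the calibration is good to about 2 mm. A picture is of the moment at which its call begins.
- arm.finish_job(): hands the job in, once; it reports no verdict.
Trained networks look in a picture, given as the dict that the camera call returned (one of the last four; its "shot" number tells which), for a name from the list of things; names that differ only in an ending like _2 or _b are one class to them, and where a whole thing is asked for, a point or a joint stands for the part that bears it (a point fixed in the world has none). Each returns a list of dicts, best first, with "score" (0 to 1); they miss things now and then, are a little off and sometimes report something else, mostly with a low value. They report only what shows in the picture. A call takes as long as a camera call. They do not tell look-alikes from the thing itself.
- vision.silhouettes(picture, query): "pixels" (384x512 bool, what is visible of it) and "pixel" ([column, row] in pixels, amid what is visible of it).
- vision.pinpoint(picture, query): "pixel" ([column, row] in pixels: a listed point, or the origin of a listed thing).
The state is a dict: "t": time; "joints": joint angles; "qd": joint speeds; "joint_torque": joint torques, N m; "eef_pos": TCP position; "tool_rot": TCP orientation; "force": force on the tool from outside, world axes, zero at the start; "torque": the same for the moment, N m; "opening": opening from 0.0 (shut) to 1.0 (fully open).
Only numpy, scipy, OpenCV 4.12 (cv2) and the standard library are available. Lean on these libraries where they do the work, as an engineer would, in place of code of your own. Each camera call takes 0.05 s, during which the arm holds its last target.

## Task

Swing the hold-down bar of the tea-brick mould right round to its open stop and leave it there, then lift the dark brown tea brick out of the mould. Lay it gently, not dropped, squarely on top of the olive-green brick on the wooden board, long sides together and edges in line all round, without shoving the green brick about or disturbing the other things on the counter.

Things in the scene. Friction and masses are not known exactly. Their poses are not given: they have to be found in the camera images.
- mould: aluminium mould, a block fixed to the counter: 100 mm along its x, 170 mm along its y, 30 mm tall. Origin: centre of its underside, z up. In its middle an open cavity 56 mm (x) by 114 mm (y), 22 mm deep, its floor 8 mm above the counter. Each long wall (at +x and -x) has a finger notch 66 mm wide along y, at the middle, open outward and cut down to the cavity floor. A post at x 0, y +70 mm carries the hold-down bar
- bar (a joint): angle of the mould's steel hold-down bar about its upright post, rad. 0: along the mould's -y, over the brick (shut). It grows as the bar swings in the horizontal plane, clockwise seen from above, towards the mould's -x side; the stop is at 1.75 (fully open). It starts between 0 and 0.25. No spring; light friction (about 1 N at the knob); stays where it is left. The bar is 20 mm wide, its underside 46 mm and its top 54 mm above the counter, 4 mm above the brick
- bar_pivot (a point): top of the bar at the post's axis, about which it swings, 54 mm above the counter
- bar_knob (a point): centre of the top of the red upright knob near the bar's free end: knob 18 mm across, 36 mm tall, standing on the bar, from 54 to 90 mm above the counter; 90 mm from the pivot axis
- brick: dark brown pressed tea brick, 52 mm along its x, 110 mm along its y, 34 mm tall, about 0.2 kg, loose. Origin: centre of its underside, z up. It starts in the mould's cavity, on its floor, 2 mm free all round, axes as the mould's, its top 12 mm above the mould's rim
- base_brick: olive-green pressed tea brick of the same size (52 x 110 x 34 mm), about 0.2 kg, loose, lying on the wooden board. Origin: centre of its underside, x across, y along its length, z up; its top is 34 mm higher
- board: dark wooden board fixed to the counter, 140 mm along its x, 200 mm along its y, 14 mm thick. Origin: centre of its underside
- bowl: small brass bowl, 90 mm wide at the rim, 45 mm tall, loose, to be left alone; origin: centre of its underside
- spoon: wooden spoon lying flat, 160 mm long, along its x, loose, to be left alone; origin: underside at mid-length
- jar: white jar with a red cap, 68 mm across, 90 mm tall, loose, to be left alone; origin: centre of its underside
- tin: green tin, 68 mm across, 100 mm tall, loose, to be left alone; origin: centre of its underside
- bottle: amber glass bottle, 60 mm across, 170 mm tall, loose, to be left alone; origin: centre of its underside
- cup: white cup, 72 mm across, 75 mm tall, loose, to be left alone; origin: centre of its underside
There are look-alikes about, which are no part of the job. What is meant by the brick is not turquoise, and is the larger of those in its own colour. There is more than one size of the mould; the one meant has the size given above.

How it is judged:
By the outcome, as a careful person would: the job done as asked, in the order asked, and still so for the second after the job is handed in, with the robot touching nothing.
It also fails if it takes over 54 s, if anything falls off the work surface, if the arm or the gripper's body presses on something with over 40 N, if the wrist force passes 120 N, or if a joint passes its speed limit or range.

## Working session

There is one attempt and no reset: what is moved stays moved. The work goes in short steps, Python scripts to look and compute and a tool call to move; the robot and the scene stay as the last step left them, time stands still between calls to the robot, and variables do not carry over. Pictures are saved under pics/ and viewed, and the job is handed in when it is done.

Besides the shell and the picture viewer there is one more tool, called after ">>>" as name(argument=value, ...) on one line, values as JSON. move_arm: Moves the arm, as the interface text tells. Its arguments: {"type":"object","properties":{"jaw":{"type":"array","items":{"type":"number"}},"xyz":{"type":"array","items":{"type":"array","items":{"type":"number"}}},"twist":{"type":"array","items":{"type":"array","items":{"type":"number"}}}},"required":["jaw","xyz","twist"]}

```bash
mkdir -p pics; ls; cat > h.py <<'E'
import numpy as np, cv2, pickle
from cell import readout, vision, arm
def cam(p):
    f=192/np.tan(np.radians(p["fovy"])/2); R=cv2.Rodrigues(np.array(p["rvec"],float))[0]
    return f,R,np.array(p["tvec"],float)
def und(p,uv):
    f,_,_=cam(p); uv=np.atleast_2d(np.array(uv,float))
    K=np.array([[f,0,p["cx"]],[0,f,p["cy"]],[0,0,1]])
    return cv2.undistortPoints(uv.reshape(-1,1,2),K,np.array([p["k1"],0,0,0.])).reshape(-1,2)
def at_z(p,uv,z):
    f,R,t=cam(p); n=und(p,uv); d=np.c_[n,np.ones(len(n))]@R; c=-R.T@t
    return c+d*((z-c[2])/d[:,2])[:,None]
def by_depth(p,uv):
    f,R,t=cam(p); uv=np.atleast_2d(uv).astype(int); n=und(p,uv); z=p["depth"][uv[:,1],uv[:,0]]
    return (np.c_[n,np.ones(len(n))]*z[:,None]-t)@R
def proj(p,X):
    f,R,t=cam(p); K=np.array([[f,0,p["cx"]],[0,f,p["cy"]],[0,0,1]])
    return cv2.projectPoints(np.atleast_2d(np.array(X,float)),np.array(p["rvec"],float),t,K,np.array([p["k1"],0,0,0.]))[0].reshape(-1,2)
def save(p,n,crop=None,s=1):
    im=p["frame"][:,:,::-1]
    if crop: im=im[crop[1]:crop[3],crop[0]:crop[2]]
    cv2.imwrite("pics/"+n,cv2.resize(im,None,fx=s,fy=s,interpolation=cv2.INTER_CUBIC))
E
python3 - <<'E'
from h import *
for n in("scene","top"):
    p=vision.grab_frame(n); save(p,n+"1.png",s=1.5); pickle.dump(p,open(n+"1.pkl","wb"))
    print(n,p["shot"],p["fovy"],p["k1"],-cam(p)[1].T@cam(p)[2])
    for q in("mould","bar","bar_pivot","bar_knob","brick","base_brick","board"):
        for d in vision.pinpoint(p,q): print(q,np.round(d["pixel"]),round(d["score"],2))
E
```

```text
pics
scene 1 56.48787358363784 -0.07849815977244376 [ 1.2500122  -0.15314195  0.77875033]
mould [397. 239.] 0.93
mould [328. 200.] 0.78Traceback (most recent call last):
  File "<stdin>", line 6, in <module>
ValueError: it knows: bar_knob, bar_pivot, base_brick, board, bottle, bowl, brick, cup, jar, mould, spoon, tin
```

```bash

python3 - <<'E'
from h import *
for n in("scene","top"):
    p=vision.grab_frame(n); save(p,n+"1.png",s=1.5); pickle.dump(p,open(n+"1.pkl","wb"))
    print(n,p["shot"],p["fovy"],p["k1"],-cam(p)[1].T@cam(p)[2])
    for q in("mould","bar_pivot","bar_knob","brick","base_brick","board"):
        z=dict(mould=0,bar_pivot=.054,bar_knob=.09,brick=.008,base_brick=.014,board=0)[q]
        for d in vision.pinpoint(p,q): print(q,np.round(d["pixel"],1),round(d["score"],2),at_z(p,d["pixel"],z).round(4))
E
```

```text
scene 2 56.48787358363784 -0.07849815977244376 [ 1.2500122  -0.15314195  0.77875033]
mould [395.4 241.4] 0.81 [[0.7594 0.3221 0.    ]]
mould [326.8 201.8] 0.78 [[0.5806 0.1866 0.    ]]
bar_pivot [352.6 194.3] 0.52 [[0.6144 0.2447 0.054 ]]
bar_pivot [418.3 232.5] 0.48 [[0.78   0.3615 0.054 ]]
bar_knob [325.5 174.2] 0.62 [[0.555  0.1792 0.09  ]]
bar_knob [398.5 222. ] 0.56 [[0.7618 0.3027 0.09  ]]
brick [307.7 161.3] 0.78 [[0.4002 0.1816 0.008 ]]
brick [327.9 201.1] 0.64 [[0.5854 0.1872 0.008 ]]
brick [332.8 243.2] 0.57 [[0.7341 0.1493 0.008 ]]
base_brick [195.1 198.3] 0.83 [[ 0.4995 -0.1961  0.014 ]]
board [196.  203.7] 0.91 [[ 0.5086 -0.196   0.    ]]
board [327.1 175.1] 0.39 [[0.4692 0.2263 0.    ]]
top 3 45.703462066122185 -0.05227719276654768 [ 0.29343566 -0.01718991  1.52758902]
mould [171.7 146.2] 0.96 [[0.7469 0.3255 0.    ]]
mould [205.7 195.9] 0.91 [[0.5687 0.2033 0.    ]]
bar_pivot [187.  182.2] 0.69 [[0.6059 0.2586 0.054 ]]
bar_pivot [156.1 138.8] 0.68 [[0.7579 0.3676 0.054 ]]
bar_pivot [209.6 197.2] 0.27 [[0.5544 0.1825 0.054 ]]
bar_knob [210.5 195.8] 0.79 [[0.5526 0.1748 0.09  ]]
bar_knob [169.7 139.5] 0.48 [[0.7433 0.3126 0.09  ]]
brick [212.  248.6] 0.73 [[0.3885 0.1788 0.008 ]]
brick [209.7 196.1] 0.7 [[0.5664 0.1885 0.008 ]]
brick [217.9 150.9] 0.66 [[0.725 0.162 0.008]]
base_brick [326.2 217.3] 0.9 [[ 0.4887 -0.2033  0.014 ]]
board [321.6 210.4] 0.66 [[ 0.5141 -0.1903  0.    ]]
```

View pics/scene1.png

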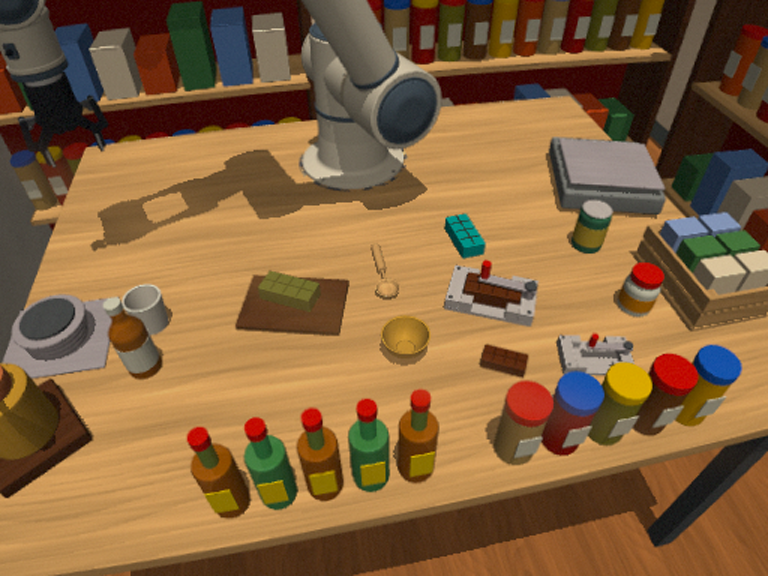

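View pics/top1.png

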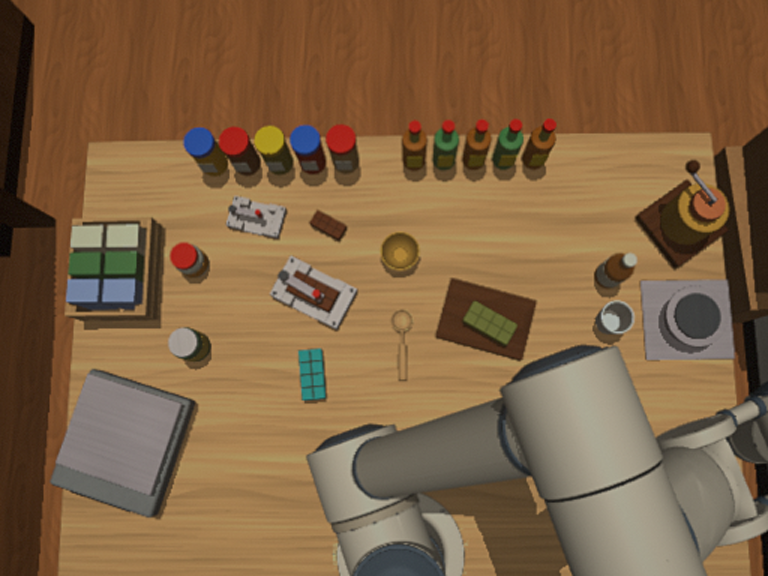

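The mould candidates in the top view are at about (209,195) px, holding the brown brick (larger), and about (171,145) px (smaller). The brown bricks are the one in the larger mould and a small loose one at (219,150). The turquoise one at (208,250) is excluded. I'll confirm with enlarged crops.

```bash

python3 - <<'E'
from h import *
T=pickle.load(open("top1.pkl","rb"));S=pickle.load(open("scene1.pkl","rb"))
def big(p,c,s): 
    im=p["frame"][c[1]:c[3],c[0]:c[2],::-1]; return cv2.resize(im,None,fx=s,fy=s,interpolation=cv2.INTER_CUBIC)
cv2.imwrite("pics/topm.png",big(T,(145,120,245,225),6))
cv2.imwrite("pics/topb.png",big(T,(285,180,365,245),9))
cv2.imwrite("pics/scm.png",big(S,(285,165,425,255),5.5))
cv2.imwrite("pics/scb.png",big(S,(150,170,240,230),8))
E
```

```text
(no output)
```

View pics/topm.png

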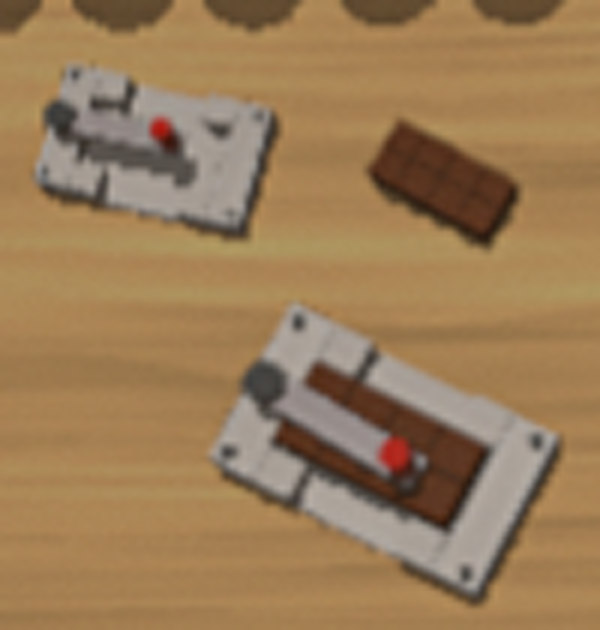

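View pics/scm.png

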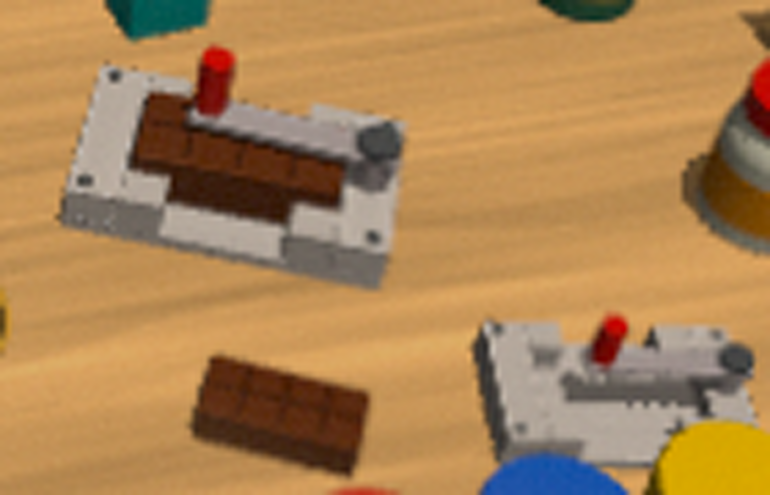

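View pics/topb.png

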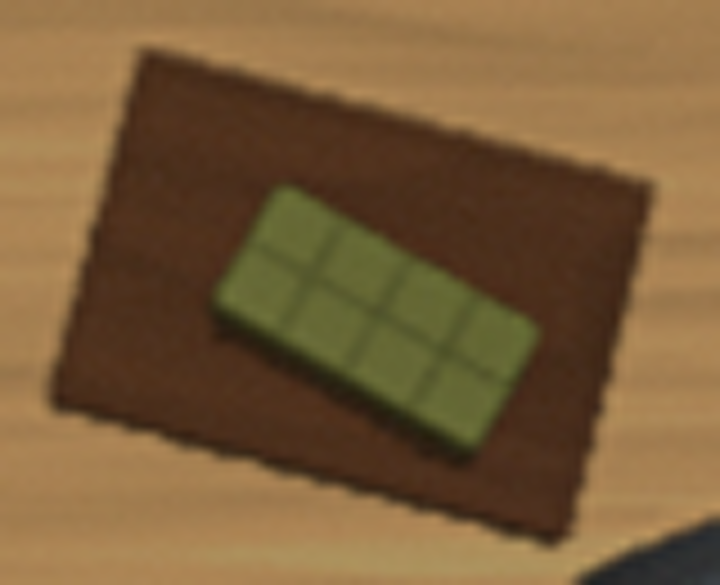

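View pics/scb.png

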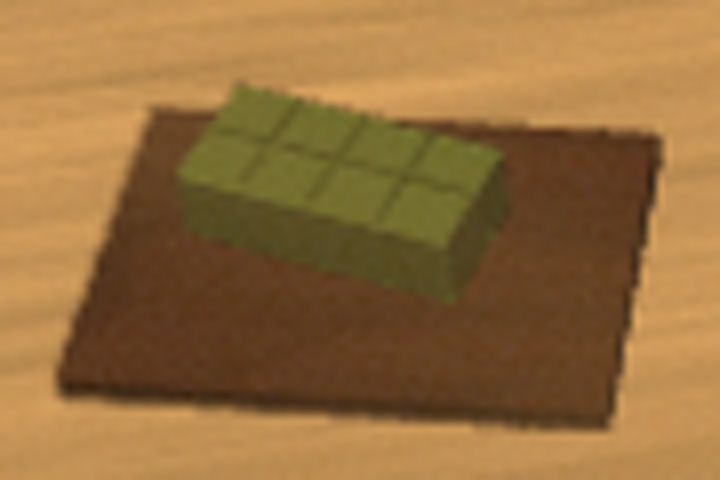

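```bash
cat > fit.py <<'E'
from h import *
from scipy.optimize import least_squares, minimize
def box(x,y,a,w,l,z0,z1):
    R=np.array([[np.cos(a),-np.sin(a)],[np.sin(a),np.cos(a)]])
    c=np.array([[1,1],[-1,1],[-1,-1],[1,-1]])*[w/2,l/2]@R.T+[x,y]
    return np.r_[np.c_[c,np.full(4,z0)],np.c_[c,np.full(4,z1)]]
def hullmask(p,X,s=4):
    h=cv2.convexHull(((proj(p,X)+.5)*s*16-8).round().astype(np.int32))
    m=np.zeros((384*s,512*s),np.uint8); cv2.fillConvexPoly(m,h,255,shift=4)
    return cv2.resize(m,(512,384),interpolation=cv2.INTER_AREA)/255.
def fitmask(views,masks,x0,w,l,z0,z1):
    def cost(v):
        return sum(np.abs(hullmask(p,box(*v[:2],v[2],w,l,z0,z1))-m).sum() for p,m in zip(views,masks))
    sim=np.array([x0]+[np.add(x0,d) for d in([.006,0,0],[0,.006,0],[0,0,.1])])
    r=minimize(cost,x0,method="Nelder-Mead",options=dict(initial_simplex=sim,xatol=1e-5,fatol=.05))
    r=minimize(cost,r.x,method="Nelder-Mead",options=dict(initial_simplex=r.x+(sim-sim[0])*.3,xatol=1e-5,fatol=.05))
    return r.x,r.fun
E
python3 - <<'E'
from fit import *
T=pickle.load(open("top1.pkl","rb"));S=pickle.load(open("scene1.pkl","rb"))
ms=[]
for p,q,c in((T,"top",(300,190,355,240)),(S,"scene",(160,175,225,215))):
    hsv=cv2.cvtColor(p["frame"],cv2.COLOR_RGB2HSV); m=((hsv[...,0]>=22)&(hsv[...,0]<=45)&(hsv[...,1]>90))*1.
    k=np.zeros_like(m);k[c[1]:c[3],c[0]:c[2]]=1;m*=k; ms.append(m); print(m.sum())
    cv2.imwrite(f"pics/mask_{q}.png",cv2.resize(m[c[1]:c[3],c[0]:c[2]]*255,None,fx=6,fy=6))
x0=[.494,-.2,1.05]
for v,mm in(([T],ms[:1]),([S],ms[1:]),([T,S],ms)): print("green",fitmask(v,mm,x0,.052,.11,.014,.048))
# mould corners
def un(c,s,o): return (np.array(c)+.5)/s-.5+o
ct=un([(297,303),(560,437),(210,458)],6,[145,120]); cs=un([(103,65),(405,122),(65,195)],5.5,[285,165])
# order box: ++,-+,--,+-   top view: (297,303)=?
at=at_z(T,ct,.03); as_=at_z(S,cs,.03); print(at.round(4),as_.round(4))
d=vision.pinpoint
E
```

```text
569.0
720.0
green (array([ 0.49428829, -0.20049013,  2.60097348]), np.float64(36.976470588235294))
green (array([ 0.49380101, -0.20107584, -0.56633221]), np.float64(102.71372549019607))
green (array([ 0.49426871, -0.20044662, -0.54160965]), np.float64(142.55686274509804))
[[0.6527 0.2398 0.03  ]
 [0.5738 0.0908 0.03  ]
 [0.5643 0.2872 0.03  ]] [[0.4901 0.1379 0.03  ]
 [0.5673 0.2865 0.03  ]
 [0.5818 0.09   0.03  ]][ WARN:0@0.882] global loadsave.cpp:1063 imwrite_ Unsupported depth image for selected encoder is fallbacked to CV_8U.
```

View pics/mask_top.png

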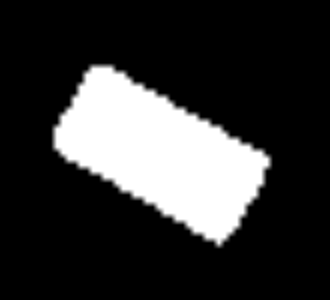

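View pics/mask_scene.png

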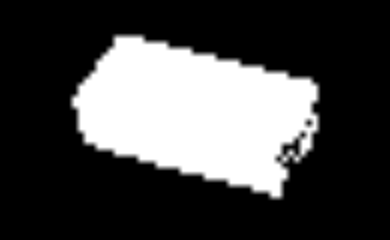

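```bash

python3 - <<'E'
from fit import *
print([a for a in dir(arm) if a[0]!='_'],[a for a in dir(readout) if a[0]!='_'])
s=readout.get_state()
for k in s: print(k,np.round(s[k],3).tolist())
T=pickle.load(open("top1.pkl","rb"));S=pickle.load(open("scene1.pkl","rb"))
ms=[]
for p,q,c in((T,"top",(300,190,355,240)),(S,"scene",(160,175,225,215))):
    hsv=cv2.cvtColor(p["frame"],cv2.COLOR_RGB2HSV); m=((hsv[...,0]>=22)&(hsv[...,0]<=45)&(hsv[...,1]>90))*1.
    k=np.zeros_like(m);k[c[1]:c[3],c[0]:c[2]]=1;m*=k
    h=cv2.convexHull(np.argwhere(m>0)[:,::-1].astype(np.int32)); mm=np.zeros((384,512),np.uint8);cv2.fillConvexPoly(mm,h,1); ms.append(mm*1.)
g=None
for v,mm in(([T],ms[:1]),([S],ms[1:]),([T,S],ms)): g=fitmask(v,mm,[.494,-.2,-.54],.052,.11,.014,.048);print("green",g)
M=[.5715,.1885,-.487]
im=[]
for p,c,s,B,col in((T,(285,180,365,245),9,box(*g[0],.052,.11,.014,.048),0),(S,(150,170,240,230),8,box(*g[0],.052,.11,.014,.048),0),
  (T,(180,160,245,225),9,box(*M,.1,.17,0,.03),1),(S,(285,165,365,225),9,box(*M,.1,.17,0,.03),1)):
    a=cv2.resize(p["frame"][c[1]:c[3],c[0]:c[2],::-1],None,fx=s,fy=s,interpolation=cv2.INTER_CUBIC)
    q=((proj(p,B)-c[:2]+.5)*s-.5).round().astype(int)
    cv2.polylines(a,[q[:4],q[4:]],True,(0,255,255),1)
    im.append(a)
for i,a in enumerate(im): cv2.imwrite(f"pics/ov{i}.png",a)
E
```

```text
['IKError', 'finish_job', 'grip_point_offset'] ['get_state']
t 0.8
joints [-1.238, 0.494, 1.345, -0.0, 1.302, -0.096]
qd [-0.0, -0.0, -0.001, -0.001, 0.0, -0.0]
joint_torque [-0.002, -88.197, -38.426, -0.0, 0.001, -0.0]
eef_pos [0.26, -0.568, 0.231]
tool_rot [[0.416, -0.909, -0.0], [-0.909, -0.416, -0.0], [0.0, 0.0, -1.0]]
force [0.058, 0.543, 0.306]
torque [-0.017, -0.005, -0.007]
opening 0.999
green (array([ 0.49420764, -0.2004925 , -0.53435342]), np.float64(32.35686274509804))
green (array([ 0.49455596, -0.2014685 , -0.53211307]), np.float64(51.96470588235294))
green (array([ 0.49418174, -0.20100682, -0.53659675]), np.float64(85.01960784313727))
```

View pics/ov0.png

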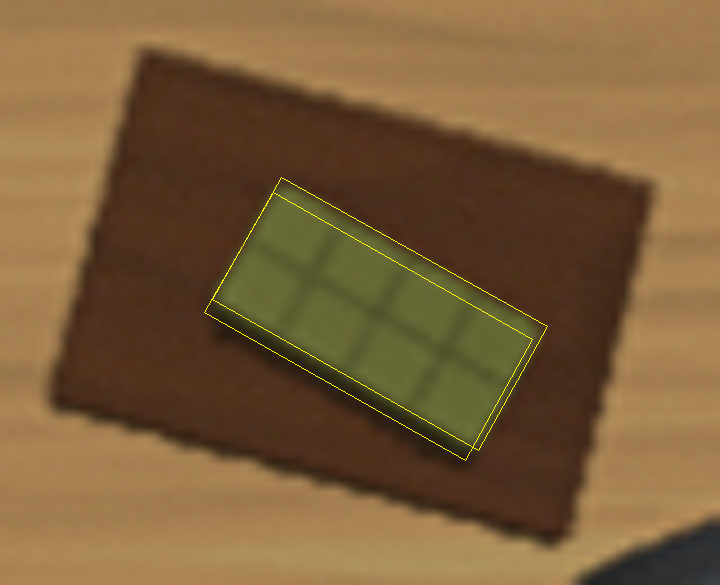

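View pics/ov1.png

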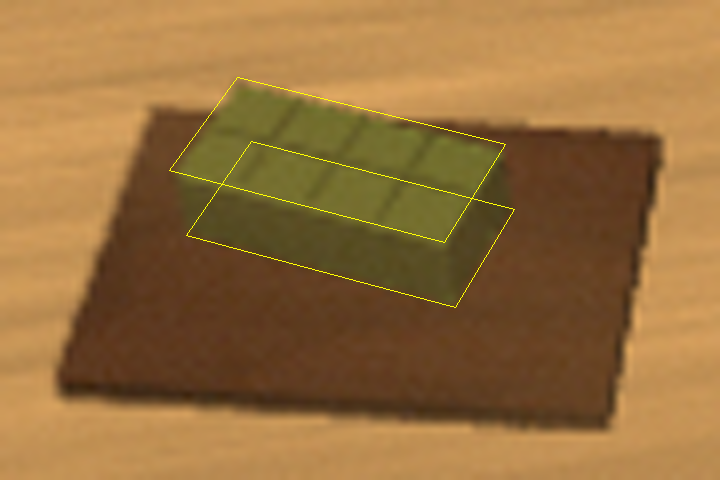

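View pics/ov2.png

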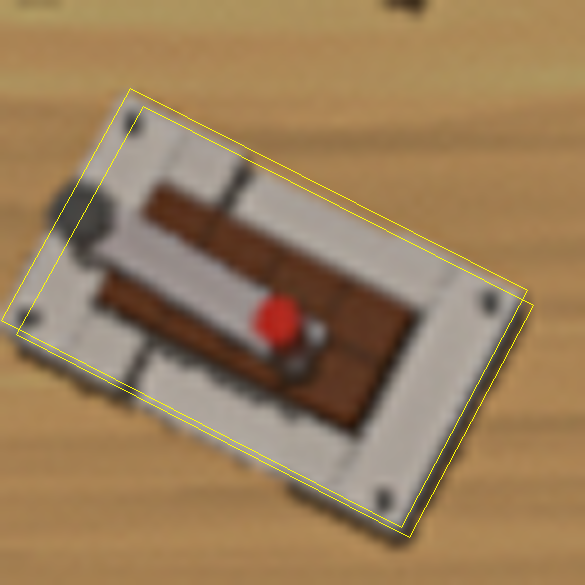

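View pics/ov3.png

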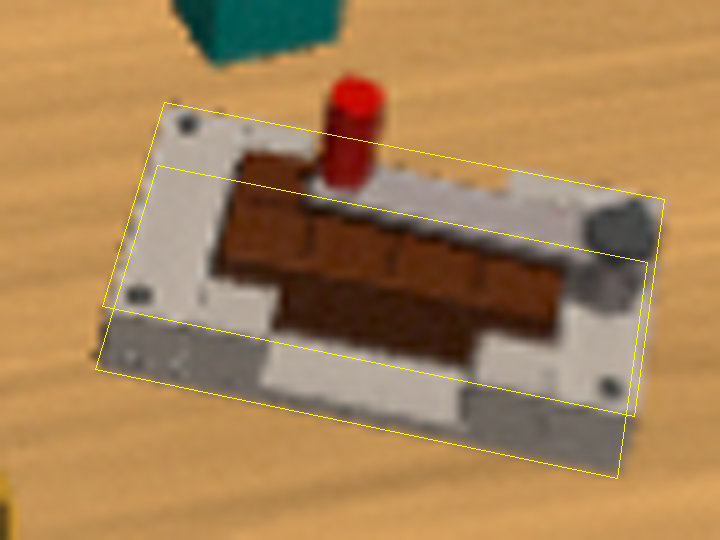

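```bash

python3 - <<'E'
from fit import *
import fit
T=pickle.load(open("top1.pkl","rb"));S=pickle.load(open("scene1.pkl","rb"))
print(T["cx"],T["cy"],S["cx"],S["cy"])
ms=[]
for p,q,c in((T,"top",(300,190,355,240)),(S,"scene",(160,175,225,215))):
    hsv=cv2.cvtColor(p["frame"],cv2.COLOR_RGB2HSV); m=((hsv[...,0]>=22)&(hsv[...,0]<=45)&(hsv[...,1]>90))*1.
    k=np.zeros_like(m);k[c[1]:c[3],c[0]:c[2]]=1;m*=k
    h=cv2.convexHull(np.argwhere(m>0)[:,::-1].astype(np.int32)); mm=np.zeros((384,512),np.uint8);cv2.fillConvexPoly(mm,h,1); ms.append(mm*1.)
    # depth check of known planes
for p in(T,S):
    for d in vision.silhouettes.__class__ and [0]: pass
old=fit.proj
for off in(0,.5):
    fit.proj=lambda p,X:old(p,X)-off
    for v,mm in(([T],ms[:1]),([S],ms[1:]),([T,S],ms)): print(off,fitmask(v,mm,[.494,-.2,-.54],.052,.11,.014,.048))
# depth: green top by depth
for p,m in((T,ms[0]),(S,ms[1])):
    uv=np.argwhere(m>0)[:,::-1]; X=by_depth(p,uv); k=abs(X[:,2]-.048)<.004; print(np.median(X[:,2]),k.sum(),X[k].mean(0),X[k].min(0),X[k].max(0))
    print(cv2.minAreaRect(X[k,:2].astype(np.float32)))
for p,uv in((T,[(250,60),(100,250)]),(S,[(250,240),(330,150)])): print(by_depth(p,uv).round(4))
E
```

```text
260.08407370862153 194.78554330280406 259.4885354478912 192.3914879102104
0 (array([ 0.49420764, -0.2004925 , -0.53435342]), np.float64(32.35686274509804))
0 (array([ 0.49455596, -0.2014685 , -0.53211307]), np.float64(51.96470588235294))
0 (array([ 0.49418174, -0.20100682, -0.53659675]), np.float64(85.01960784313727))
0.5 (array([ 0.49241507, -0.20206019, -0.5304563 ]), np.float64(32.47843137254902))
0.5 (array([ 0.4967302 , -0.20023897, -0.55039339]), np.float64(53.58823529411765))
0.5 (array([ 0.49405775, -0.20159871, -0.54731134]), np.float64(113.04313725490196))
0.047596098732906156 391 [ 0.49268681 -0.2005056   0.04814533] [ 0.4457226  -0.25769544  0.0440111 ] [ 0.53912068 -0.14348833  0.05198786]
((0.49413055181503296, -0.20024539530277252), (0.10741648077964783, 0.05282275378704071), 57.616512298583984)
0.04528373022764928 467 [ 0.49708978 -0.20037279  0.04661424] [ 0.450807   -0.25850663  0.04400035] [ 0.54303289 -0.14314726  0.05016151]
((0.49503007531166077, -0.20134490728378296), (0.10991504788398743, 0.05372657999396324), 58.45586395263672)
[[ 1.454   0.0836 -0.7652]
 [ 0.3865  0.5598  0.0038]]
[[ 0.6719 -0.0633 -0.0007]
 [ 0.3474  0.2797 -0.0017]]
```

```bash
cat > go.py <<'E'
import sys,numpy as np
from cell import readout
def go(x,y,z,yaw,n=None):
    s=readout.get_state(); R=np.array(s["tool_rot"]); d=(np.array([x,y,z])-s["eef_pos"])*1000
    psi=np.degrees(np.arctan2(R[1,0],R[0,0])); dy=(yaw-psi+180)%360-180
    print("t",round(s["t"],2),"pos",np.round(s["eef_pos"],4),"yaw",psi.round(2),"F",np.round(s["force"],1),"op",round(s["opening"],3),"q",np.round(np.degrees(s["joints"]),0), "z",R[:,2].round(3))
    t=d@R; print("tool delta mm",t.round(1),"twist z",round(-dy,2)," |d|",np.linalg.norm(d).round(1))
    if n: print("per row",(t/n).round(2),round(-dy/n,3))
if __name__=="__main__": go(*map(float,sys.argv[1:5]),*(int(a) for a in sys.argv[5:]))
E
python3 go.py .555 .178 .231 -65.4 24
```

```text
t 0.8 pos [ 0.2598 -0.5684  0.2313] yaw -65.43 F [0.1 0.5 0.3] op 0.999 q [-71.  28.  77.  -0.  75.  -5.] z [-0. -0. -1.]
tool delta mm [-5.561e+02 -5.788e+02  3.000e-01] twist z -0.03  |d| 802.7
per row [-2.317e+01 -2.412e+01  1.000e-02] -0.001
```

>>> move_arm(jaw=[0.2,0.2,0.2,0.2,0.2,0.2,0.2,0.2,0.2,0.2], xyz=[[-23,-24,0],[-23,-24,0],[-23,-24,0],[-23,-24,0],[-23,-24,0],[-23,-24,0],[-23,-24,0],[-23,-24,0],[-23,-24,0],[-23,-24,0]], twist=[[0,0,0],[0,0,0],[0,0,0],[0,0,0],[0,0,0],[0,0,0],[0,0,0],[0,0,0],[0,0,0],[0,0,0]])

```text
t: 1.63
eef_pos: [0.3828, -0.258, 0.2315]
tool_rot: [[0.416, -0.91, 0.0], [-0.91, -0.416, -0.0], [0.0, -0.0, -1.0]]
force: [0.9, -0.7, 0.5]
opening: 0.597
```

```bash
python3 go.py .555 .178 .231 -33.7 10
```

```text
t 1.63 pos [ 0.3828 -0.258   0.2315] yaw -65.45 F [ 0.9 -0.7  0.5] op 0.597 q [-41.  15.  99.  -0.  66.  24.] z [ 0. -0. -1.]
tool delta mm [-325.  -337.8    0.4] twist z -31.75  |d| 468.8
per row [-32.5  -33.78   0.04] -3.175
```

>>> move_arm(jaw=[0,0,0,0,0,0,0,0,0,0], xyz=[[-24,-25,0],[-24,-25,0],[-24,-25,0],[-24,-25,0],[-24,-25,0],[-24,-25,0],[-24,-25,0],[-24,-25,0],[-24,-25,0],[-24,-25,0]], twist=[[0,0,0],[0,0,0],[0,0,0],[0,0,0],[0,0,0],[0,0,0],[0,0,0],[0,0,0],[0,0,0],[0,0,0]])

```text
t: 2.47
eef_pos: [0.5105, 0.0646, 0.2315]
tool_rot: [[0.416, -0.909, 0.0], [-0.909, -0.416, -0.0], [0.0, -0.0, -1.0]]
force: [1.0, -0.8, 0.0]
opening: 0.495
```

```bash
python3 go.py .555 .178 .231 -65.4 4
```

```text
t 2.47 pos [0.5105 0.0646 0.2315] yaw -65.42 F [ 1.  -0.8  0. ] op 0.495 q [ 1. 19. 92. -0. 68. 66.] z [ 0. -0. -1.]
tool delta mm [-84.6 -87.7   0.5] twist z -0.02  |d| 121.8
per row [-21.15 -21.91   0.12] -0.006
```

>>> move_arm(jaw=[0,0,0,0,0,0,0,0,0,0], xyz=[[-20,-20,0],[-20,-20,0],[-20,-20,0],[-15,-15,0],[0,0,0],[0,0,0],[0,0,0],[0,0,0],[0,0,0],[0,0,0]], twist=[[0,0,0],[0,0,0],[0,0,0],[0,0,0],[0,0,-6.4],[0,0,-6.4],[0,0,-6.4],[0,0,-6.4],[0,0,-6.4],[0,0,0]])

```text
t: 3.3
eef_pos: [0.5471, 0.1622, 0.2313]
tool_rot: [[0.838, -0.546, 0.0], [-0.546, -0.838, 0.0], [0.0, -0.0, -1.0]]
force: [0.1, -0.4, 0.5]
opening: 0.504
```

```bash
python3 - <<'E'
from h import *
from go import go
for n in("scene","top"):
    p=vision.grab_frame(n); pickle.dump(p,open(n+"2.pkl","wb"))
    for q in("bar_pivot","bar_knob","mould"):
        z=dict(mould=0,bar_pivot=.054,bar_knob=.09)[q]
        for d in vision.pinpoint(p,q): print(n,q,np.round(d["pixel"],1),round(d["score"],2),at_z(p,d["pixel"],z).round(4))
    if n=="scene": save(p,"s2.png",(270,100,430,230),5)
go(.555,.178,.10,-33.7)
S=pickle.load(open("scene1.pkl","rb"));T=pickle.load(open("top1.pkl","rb"))
for nm,p in(("s",S),("t",T)):
    hsv=cv2.cvtColor(p["frame"],cv2.COLOR_RGB2HSV); m=((hsv[...,0]<5)|(hsv[...,0]>174))&(hsv[...,1]>200)&(hsv[...,2]>150)
    k=np.zeros_like(m); c=(310,165,340,190) if nm=="s" else (195,180,225,210); k[c[1]:c[3],c[0]:c[2]]=1; m&=k
    uv=np.argwhere(m)[:,::-1]; print(nm,len(uv),uv.mean(0),at_z(p,uv.mean(0),.09))
E
```

```text
scene bar_pivot [420.4 205. ] 0.73 [[0.6928 0.4163 0.054 ]]
scene bar_pivot [326.3 197.8] 0.36 [[0.6121 0.1667 0.054 ]]
scene bar_knob [327.4 173. ] 0.69 [[0.5512 0.1862 0.09  ]]
scene bar_knob [397.9 222.3] 0.48 [[0.7624 0.3008 0.09  ]]
scene bar_knob [270.1 231.7] 0.17 [[ 0.7244 -0.0211  0.09  ]]
scene mould [328.1 201.8] 0.72 [[0.5814 0.1904 0.    ]]
scene mould [397.4 240.9] 0.63 [[0.759  0.3283 0.    ]]
scene mould [195.3 202.7] 0.56 [[ 0.5041 -0.1977  0.    ]]
top bar_pivot [155.7 138.4] 0.35 [[0.7593 0.369  0.054 ]]
top bar_knob [210.3 196.3] 0.37 [[0.551  0.1754 0.09  ]]
top mould [207.9 197.3] 0.8 [[0.5637 0.1957 0.    ]]
top mould [170.4 149.5] 0.44 [[0.735  0.3297 0.    ]]
t 3.7 pos [0.5471 0.1622 0.2313] yaw -33.51 F [-0.2  0.3  0.4] op 0.498 q [11. 24. 85.  0. 71. 44.] z [-0.  0. -1.]
tool delta mm [ -2.2 -17.6 131.3] twist z 0.19  |d| 132.5
s 16 [324.1875 175.5   ] [[0.55938108 0.17374755 0.09      ]]
t 13 [210.53846154 195.23076923] [[0.55444315 0.17469633 0.09      ]]
```

View pics/s2.png

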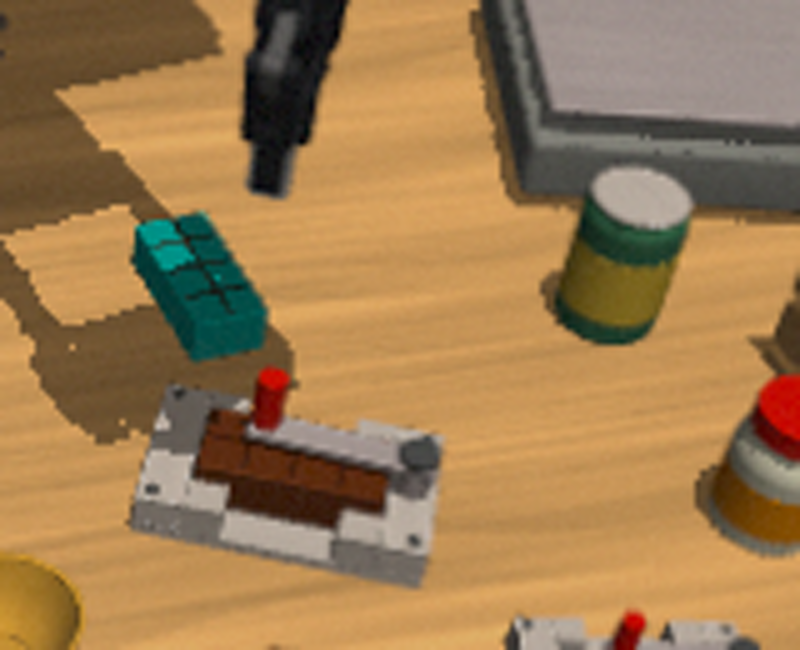

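>>> move_arm(jaw=[0,0,0,0,0,0,0,0,0,0], xyz=[[-1,-8,0],[0,-8,0],[0,0,25],[0,0,30],[0,0,30],[0,0,25],[0,0,20],[0,0,15],[0,0,0],[0,0,0]], twist=[[0,0,0],[0,0,0],[0,0,0],[0,0,0],[0,0,0],[0,0,0],[0,0,0],[0,0,0],[0,0,0],[0,0,0]])

```text
t: 4.53
eef_pos: [0.5551, 0.1765, 0.0859]
tool_rot: [[0.835, -0.551, -0.001], [-0.551, -0.835, -0.0], [-0.001, 0.001, -1.0]]
force: [0.3, 0.1, 0.6]
opening: 0.497
```

```bash
python3 - <<'E'
from h import *
from go import go
go(.555,.176,.062,-33.7)
p=vision.grab_frame("scene"); save(p,"s3.png",(270,100,400,220),6)
p=vision.grab_frame("top"); save(p,"t3.png",(150,130,270,230),6)
E
```

```text
t 4.53 pos [0.5551 0.1765 0.0859] yaw -33.43 F [0.3 0.1 0.6] op 0.497 q [12. 35. 92.  0. 53. 45.] z [-0.001 -0.    -1.   ]
tool delta mm [ 0.2  0.5 23.9] twist z 0.27  |d| 23.9
```

View pics/s3.png

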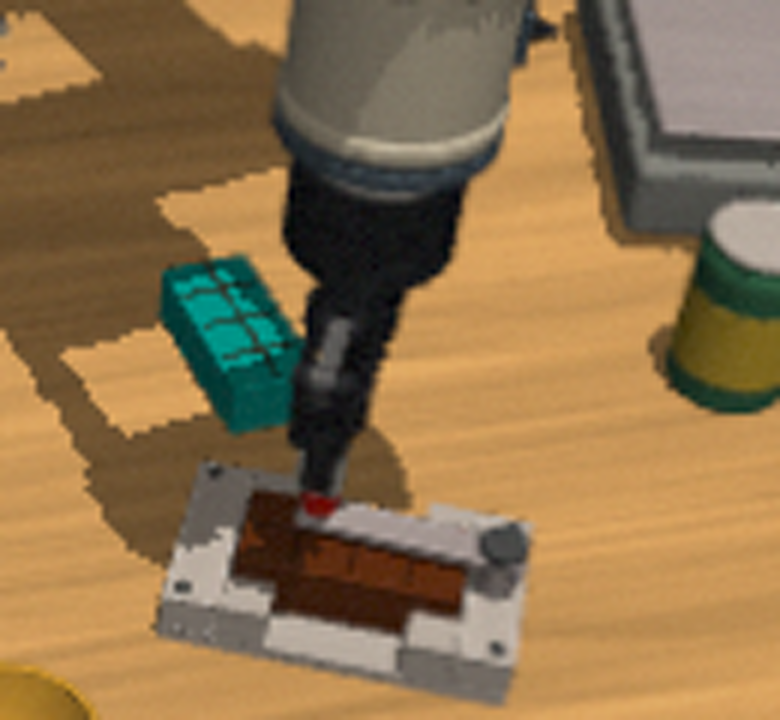

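>>> move_arm(jaw=[0,0,0,0,0,0,0,0,0,0], xyz=[[0,0,11],[0,0,11],[0,0,0],[-9.4,-0.5,0],[-9.4,-0.5,0],[-9.4,-0.5,0],[-9.4,-0.5,0],[-9.4,-0.5,0],[-9.4,-0.5,0],[-9.4,-0.5,0]], twist=[[0,0,0],[0,0,0],[0,0,0],[0,0,6],[0,0,6],[0,0,6],[0,0,6],[0,0,6],[0,0,6],[0,0,6]])

```text
t: 5.47
eef_pos: [0.517, 0.2286, 0.0642]
tool_rot: [[0.246, -0.969, -0.001], [-0.969, -0.246, -0.0], [0.0, 0.001, -1.0]]
force: [-1.4, -2.6, 0.9]
opening: 0.501
```

```bash
python3 - <<'E'
from h import *
from go import go
go(.555,.176,.064,-75)
p=vision.grab_frame("scene"); save(p,"s4.png",(270,100,400,220),6)
E
```

```text
t 5.47 pos [0.517  0.2286 0.0642] yaw -75.74 F [-1.4 -2.6  0.9] op 0.501 q [18. 36. 95. -0. 49. 94.] z [-0.001 -0.    -1.   ]
tool delta mm [ 60.3 -23.9   0.2] twist z -0.74  |d| 64.9
```

View pics/s4.png

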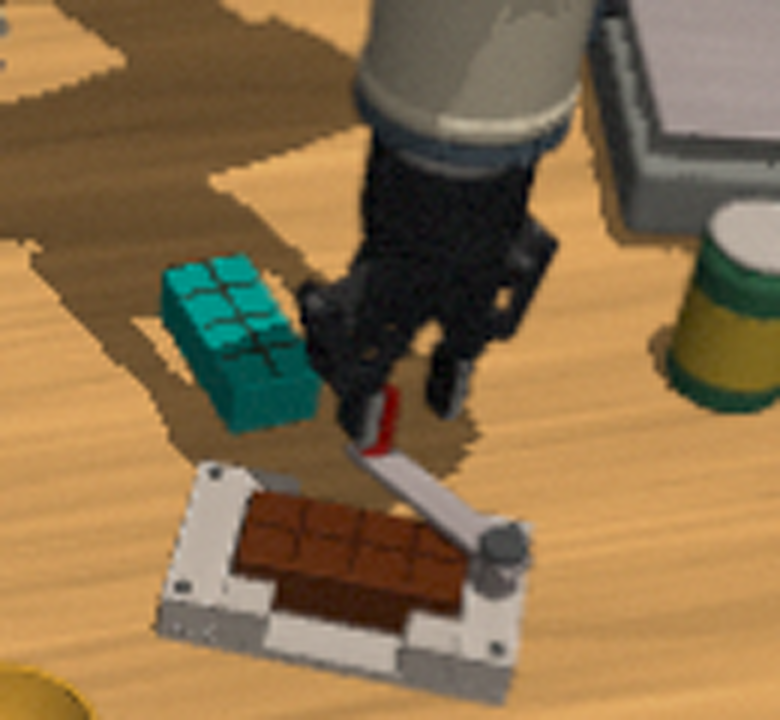

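>>> move_arm(jaw=[0,0,0,0,0,0,0,0,0], xyz=[[-9.4,-0.5,0],[-9.4,-0.5,0],[-9.4,-0.5,0],[-9.4,-0.5,0],[-9.4,-0.5,0],[-9.4,-0.5,0],[-9.4,-0.5,0],[-6.3,-0.2,0],[0,0,0]], twist=[[0,0,6],[0,0,6],[0,0,6],[0,0,6],[0,0,6],[0,0,6],[0,0,6],[0,0,4],[0,0,0]])

```text
t: 6.27
eef_pos: [0.5285, 0.2987, 0.0642]
tool_rot: [[-0.522, -0.853, 0.0], [-0.853, 0.522, 0.0], [-0.0, -0.0, -1.0]]
force: [-0.2, -0.7, 0.6]
opening: 0.506
```

```bash
python3 - <<'E'
from h import *
from go import go
go(.533,.306,.064,-130)
p=vision.grab_frame("scene"); save(p,"s5.png",(270,100,400,220),6)
E
```

```text
t 6.27 pos [0.5285 0.2987 0.0642] yaw -121.47 F [-0.2 -0.7  0.6] op 0.506 q [ 24.  38.  89.   0.  53. 145.] z [ 0.  0. -1.]
tool delta mm [-8.6 -0.1  0.2] twist z 8.53  |d| 8.6
```

View pics/s5.png

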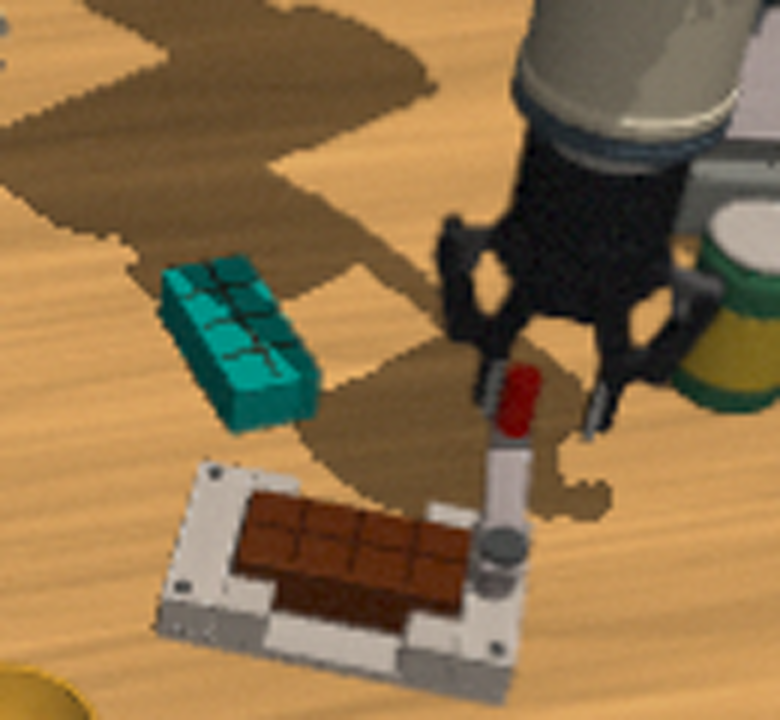

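>>> move_arm(jaw=[0,0,0,0,0,0], xyz=[[-4,-0.2,0],[-4,-0.2,0],[-4,-0.3,0],[-3,-0.3,0],[-2,-0.2,0],[0,0,0]], twist=[[0,0,2.5],[0,0,2.5],[0,0,2.5],[0,0,0],[0,0,0],[0,0,0]])

```text
t: 6.82
eef_pos: [0.539, 0.3111, 0.0643]
tool_rot: [[-0.626, -0.78, 0.0], [-0.78, 0.626, 0.0], [-0.0, -0.0, -1.0]]
force: [-0.4, 0.0, 0.4]
opening: 0.504
```

>>> move_arm(jaw=[0,0,0], xyz=[[-2,0,0],[-1.5,0,0],[0,0,0]], twist=[[0,0,0],[0,0,0],[0,0,0]])

```text
t: 7.07
eef_pos: [0.5411, 0.314, 0.0643]
tool_rot: [[-0.628, -0.778, 0.0], [-0.778, 0.628, 0.0], [-0.0, -0.0, -1.0]]
force: [-1.0, -0.5, 0.0]
opening: 0.499
```

>>> move_arm(jaw=[0,0,0], xyz=[[-1.5,0,0],[-1,0,0],[0,0,0]], twist=[[0,0,0],[0,0,0],[0,0,0]])

```text
t: 7.32
eef_pos: [0.5414, 0.3145, 0.0641]
tool_rot: [[-0.628, -0.778, -0.003], [-0.778, 0.628, -0.003], [0.004, 0.0, -1.0]]
force: [-5.8, -9.7, 6.4]
opening: 0.501
```

```bash
python3 - <<'E'
from h import *
from go import go
go(.533,.306,.064,-130)
p=vision.grab_frame("scene"); save(p,"s6.png",(270,100,400,220),6)
E
```

```text
t 7.32 pos [0.5414 0.3145 0.0641] yaw -128.89 F [-5.8 -9.7  6.4] op 0.501 q [ 25.  39.  86.  -0.  55. 154.] z [-0.003 -0.003 -1.   ]
tool delta mm [11.9  1.2  0.1] twist z 1.11  |d| 11.9
```

View pics/s6.png

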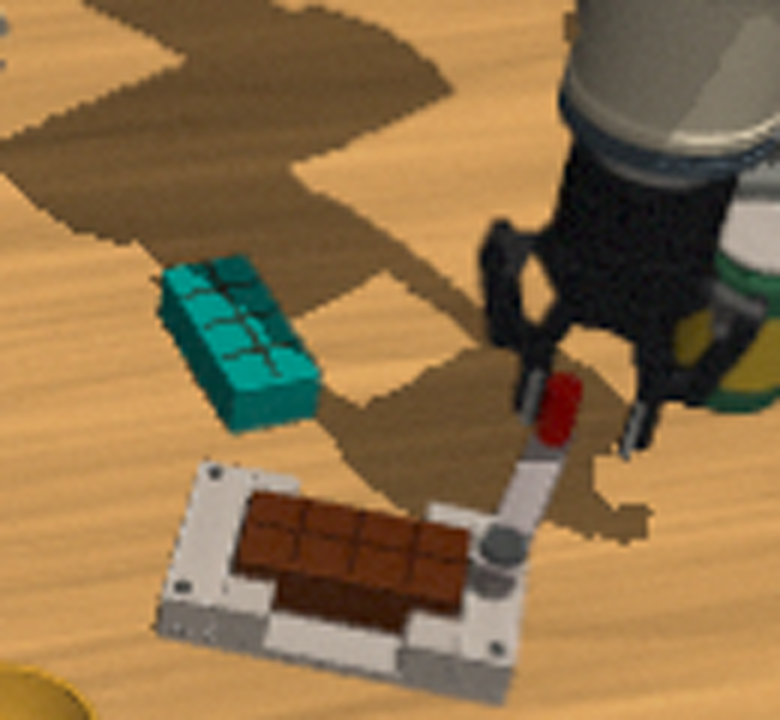

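>>> move_arm(jaw=[0,0,0,0,0,0,0.5,1,1,1], xyz=[[5,0,0],[4,0,0],[0,0,-15],[0,0,-30],[0,0,-30],[0,0,-30],[0,0,-30],[0,0,-10],[0,0,0],[0,0,0]], twist=[[0,0,0],[0,0,0],[0,0,0],[0,0,0],[0,0,0],[0,0,-7],[0,0,-7],[0,0,-7],[0,0,-7],[0,0,-7]])

```text
t: 8.2
eef_pos: [0.5374, 0.3091, 0.2106]
tool_rot: [[-0.062, -0.998, 0.003], [-0.998, 0.062, 0.001], [-0.001, -0.002, -1.0]]
force: [-0.2, -0.5, 0.4]
opening: 0.997
```

```bash
python3 - <<'E'
from h import *
from go import go
go(.533,.306,.2,-28)
p=vision.grab_frame("scene"); save(p,"s7.png",(270,100,400,220),6);pickle.dump(p,open("scene7.pkl","wb"))
p=vision.grab_frame("top"); save(p,"t7.png",(150,130,270,230),6);pickle.dump(p,open("top7.pkl","wb"))
E
```

```text
t 8.2 pos [0.5374 0.3091 0.2106] yaw -93.57 F [-0.2 -0.5  0.4] op 0.997 q [ 24.  29.  79.   0.  71. 118.] z [ 0.003  0.001 -1.   ]
tool delta mm [ 3.4  4.3 10.6] twist z -65.57  |d| 11.9
```

View pics/s7.png

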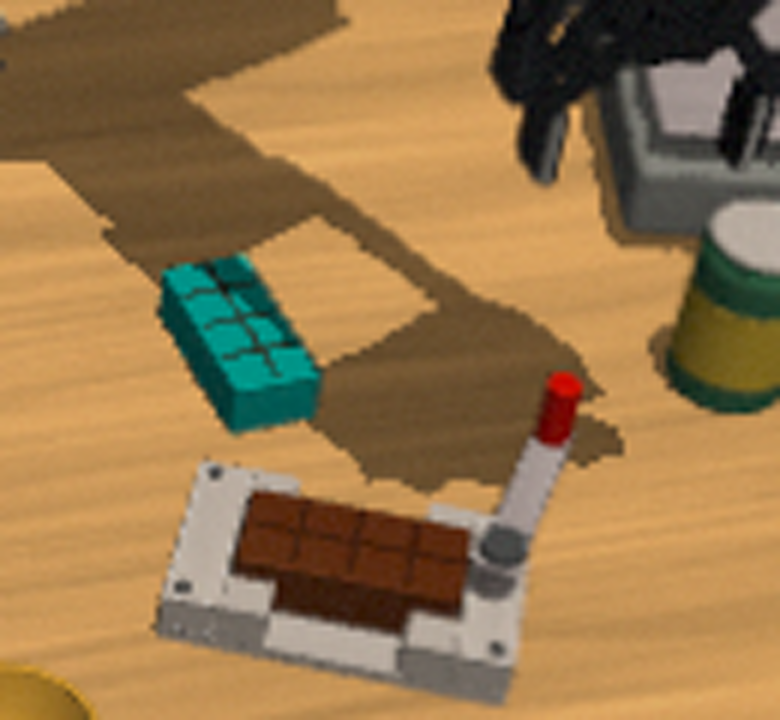

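View pics/t7.png

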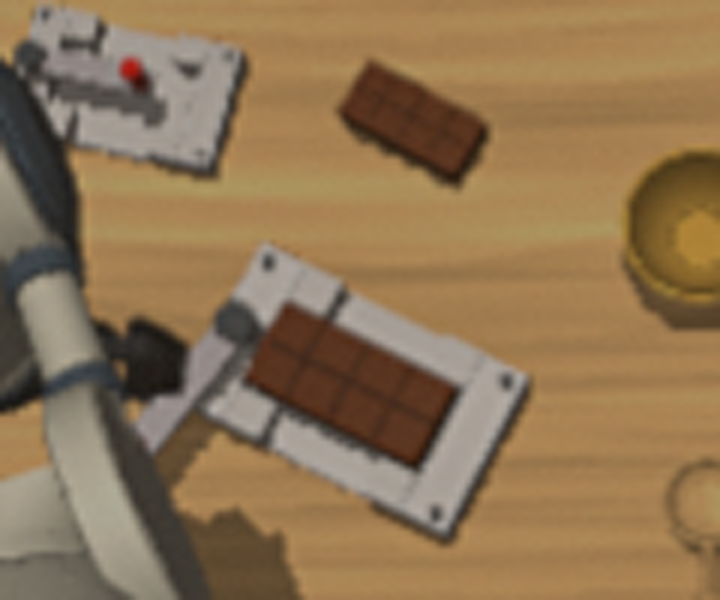

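```bash
python3 - <<'E'
from fit import *
T=pickle.load(open("top7.pkl","rb"));S=pickle.load(open("scene7.pkl","rb"))
ms=[];g0=[.571,.1885,-.487]
for p,q,c,vmin in((T,"top",(185,175,230,212),70),(S,"scene",(305,178,352,208),75)):
    hsv=cv2.cvtColor(p["frame"],cv2.COLOR_RGB2HSV); 
    pol=hullmask(p,box(*g0,.052,.11,.042,.042))>.9
    print(q,hsv[pol].mean(0),np.percentile(hsv[pol][:,2],[5,50,95]))
    m=((hsv[...,0]<=14)&(hsv[...,1]>120)&(hsv[...,2]>vmin))
    k=np.zeros_like(m);k[c[1]:c[3],c[0]:c[2]]=1;m&=k
    m=cv2.morphologyEx(m.astype(np.uint8),cv2.MORPH_CLOSE,np.ones((3,3))); n,l,st,_=cv2.connectedComponentsWithStats(m); m=(l==1+np.argmax(st[1:,4]))*1.
    ms.append(m); print(m.sum())
res=[]
for v,mm in(([T],ms[:1]),([S],ms[1:]),([T,S],ms)): g=fitmask(v,mm,g0,.052,.11,.042,.042);res.append(g[0]);print("brick",g)
i=0
for p,c,m in((T,(180,165,240,225),ms[0]),(S,(290,165,365,225),ms[1])):
    s=9;a=cv2.resize(p["frame"][c[1]:c[3],c[0]:c[2],::-1],None,fx=s,fy=s,interpolation=cv2.INTER_CUBIC)
    b=cv2.resize((m[c[1]:c[3],c[0]:c[2]]*255).astype(np.uint8),None,fx=s,fy=s,interpolation=0)
    cn,_=cv2.findContours(b,0,1); cv2.drawContours(a,cn,-1,(0,255,0),1)
    g=res[i]
    q=((proj(p,np.r_[box(*g,.052,.11,.008,.042),box(*g,.1,.17,0,.03)])-c[:2]+.5)*s-.5).round().astype(int)
    cv2.polylines(a,[q[4:8],q[8:12],q[12:]],True,(0,255,255),1); cv2.imwrite(f"pics/br{i}.png",a); i+=1
E
```

```text
top [ 10.47193347 153.68191268  86.01039501] [72. 87. 98.]
434.0
scene [ 10.66666667 204.29777778  90.76444444] [ 68.45  91.   114.  ]
459.0
brick (array([ 0.57127378,  0.19149456, -0.49762636]), np.float64(79.5843137254902))
brick (array([ 0.5740876 ,  0.18897912, -0.47415472]), np.float64(35.352941176470594))
brick (array([ 0.57310126,  0.18965334, -0.4764227 ]), np.float64(130.70980392156864))
```

View pics/br0.png

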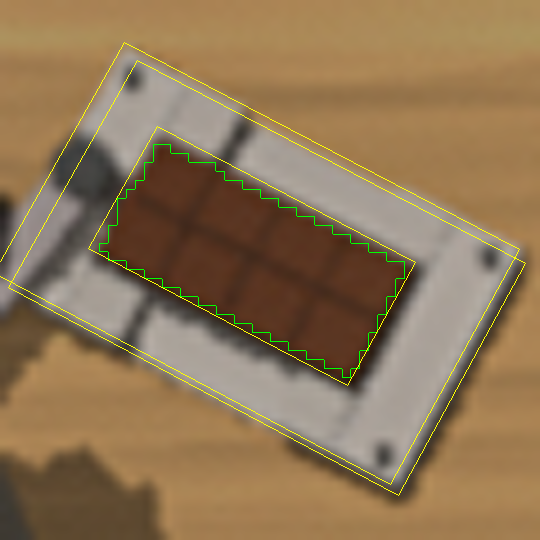

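View pics/br1.png

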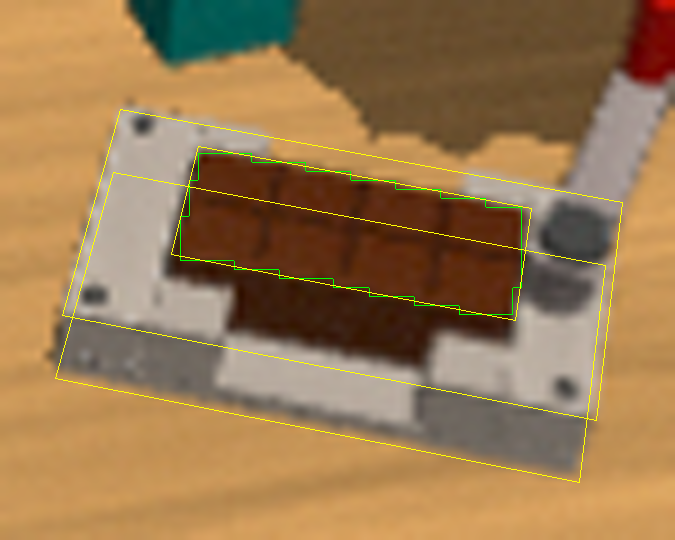

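```bash
python3 - <<'E'
from fit import *
T=pickle.load(open("top7.pkl","rb"));S=pickle.load(open("scene7.pkl","rb"))
un=lambda c,s,o:(np.array(c)+.5)/s-.5+o
t=at_z(T,un([(133,77),(489,258),(384,455)],9,[180,165]),.03)[:,:2]
s=at_z(S,un([(565,386),(93,295),(141,124)],9,[290,165]),.03)[:,:2]
for a in(t,s):
    # a0 +y end, a1 same side -y, a2 other side -y
    v=a[0]-a[1]; w=a[2]-a[1]
    print(a.round(4).tolist(),"ctr",((a[0]+a[2])/2).round(4),"len",np.linalg.norm(v).round(4),np.linalg.norm(w).round(4),"yaw",np.arctan2(-v[0],v[1]).round(4),np.arctan2(-w[1],-w[0]).round(4))
# green crease cross & brick crease: centre crossings
print(at_z(T,un([(247,257)],9,[180,165]),.042),at_z(S,un([(357,237)],9,[290,165]),.042))
T1=pickle.load(open("top1.pkl","rb"));S1=pickle.load(open("scene1.pkl","rb"))
print(at_z(T1,un([(380,313)],9,[285,180]),.048),at_z(S1,un([(336,160)],8,[150,170]),.048))
E
```

```text
[[0.6421, 0.2387], [0.5712, 0.1043], [0.4977, 0.143]] ctr [0.5699 0.1908] len 0.152 0.083 yaw -0.4853 -0.4843
[[0.6421, 0.2374], [0.5735, 0.1028], [0.4995, 0.1411]] ctr [0.5708 0.1893] len 0.1511 0.0833 yaw -0.4713 -0.4785
[[0.57047091 0.19301485 0.042     ]] [[0.576885   0.18949492 0.042     ]]
[[ 0.49403075 -0.20133526  0.048     ]] [[ 0.49569881 -0.2016125   0.048     ]]
```

>>> move_arm(jaw=[1,1,1,1,1,1,1,1,1,1], xyz=[[0,0,0],[0,0,0],[0,0,0],[0,0,0],[0,0,0],[0,0,0],[0,0,0],[0,0,0],[0,0,0],[0,0,0]], twist=[[0,0,-7],[0,0,-7],[0,0,-7],[0,0,-7],[0,0,-7],[0,0,-7],[0,0,-7],[0,0,-7],[0,0,-7],[0,0,-3]])

```text
t: 9.13
eef_pos: [0.5368, 0.3088, 0.209]
tool_rot: [[0.885, -0.466, -0.0], [-0.466, -0.885, -0.0], [-0.0, 0.0, -1.0]]
force: [-0.4, -0.5, -0.1]
opening: 1.0
```

```bash
python3 go.py .5712 .190 .15 -27.5 4
```

```text
t 9.13 pos [0.5368 0.3088 0.209 ] yaw -27.81 F [-0.4 -0.5 -0.1] op 1.0 q [24. 29. 80.  0. 71. 52.] z [-0. -0. -1.]
tool delta mm [85.8 89.1 59. ] twist z -0.31  |d| 137.0
per row [21.45 22.26 14.75] -0.077
```

>>> move_arm(jaw=[1,1,1,1,1,1,1,1,1], xyz=[[17,18,5],[17,18,5],[17,18,10],[17,17,10],[17.8,18.1,10],[0,0,10],[0,0,9],[0,0,0],[0,0,0]], twist=[[0,0,0],[0,0,0],[0,0,0],[0,0,0],[0,0,0],[0,0,0],[0,0,0],[0,0,0],[0,0,0]])

```text
t: 9.88
eef_pos: [0.5705, 0.1907, 0.1499]
tool_rot: [[0.883, -0.469, -0.001], [-0.469, -0.883, -0.0], [-0.001, 0.0, -1.0]]
force: [-1.0, 0.4, 0.1]
opening: 0.999
```

```bash
python3 - <<'E'
from h import *
from go import go
go(.5712,.190,.012,-27.5)
p=vision.grab_frame("scene"); save(p,"s8.png",(270,100,400,220),6)
E
```

```text
t 9.88 pos [0.5705 0.1907 0.1499] yaw -27.99 F [-1.   0.4  0.1] op 0.999 q [13. 31. 86.  0. 63. 41.] z [-0.001 -0.    -1.   ]
tool delta mm [  1.1   0.2 137.9] twist z -0.49  |d| 137.9
```

View pics/s8.png

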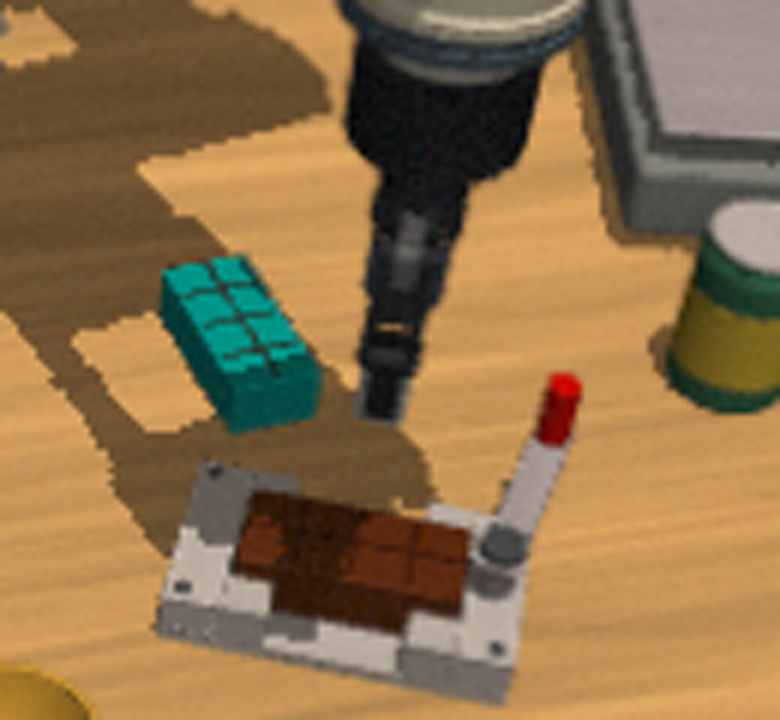

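Descend to z ≈ 0.05 first, check, then go into the notches.

>>> move_arm(jaw=[1,1,1,1,1,1,1,1,1], xyz=[[1,0.2,15],[0,0,15],[0,0,15],[0,0,15],[0,0,15],[0,0,15],[0,0,10],[0,0,0],[0,0,0]], twist=[[0,0,-0.4],[0,0,0],[0,0,0],[0,0,0],[0,0,0],[0,0,0],[0,0,0],[0,0,0],[0,0,0]])

```text
t: 10.68
eef_pos: [0.5718, 0.1898, 0.0505]
tool_rot: [[0.887, -0.462, -0.0], [-0.462, -0.887, 0.0], [-0.0, 0.0, -1.0]]
force: [-0.3, 0.5, 0.9]
opening: 1.001
```

```bash
python3 - <<'E'
from h import *
from go import go
go(.5712,.190,.011,-27.5)
p=vision.grab_frame("scene"); save(p,"s9.png",(290,130,370,220),8)
p=vision.grab_frame("top"); save(p,"t9.png",(170,150,250,230),8)
E
```

```text
t 10.68 pos [0.5718 0.1898 0.0505] yaw -27.52 F [-0.3  0.5  0.9] op 1.001 q [13. 39. 90.  0. 51. 40.] z [-0.  0. -1.]
tool delta mm [-0.6  0.1 39.5] twist z -0.02  |d| 39.5
```

View pics/s9.png

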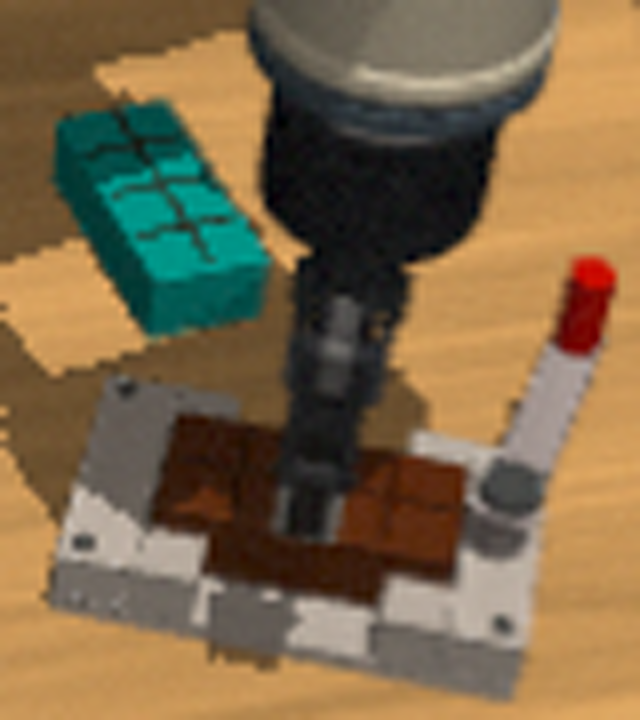

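>>> move_arm(jaw=[1,1,1,1,1,1,1], xyz=[[-0.4,0,8],[0,0,8],[0,0,8],[0,0,8],[0,0,7],[0,0,0],[0,0,0]], twist=[[0,0,0],[0,0,0],[0,0,0],[0,0,0],[0,0,0],[0,0,0],[0,0,0]])

```text
t: 11.37
eef_pos: [0.5711, 0.1894, 0.0107]
tool_rot: [[0.887, -0.462, -0.001], [-0.462, -0.887, -0.0], [-0.001, 0.001, -1.0]]
force: [-0.3, -0.5, -0.3]
opening: 0.998
```

>>> move_arm(jaw=[0.7,0.5,0.4,0.3,0.2,0.1,-1,-1,-1,-1], xyz=[[0,0,0],[0,0,0],[0,0,0],[0,0,0],[0,0,0],[0,0,0],[0,0,0],[0,0,0],[0,0,0],[0,0,0]], twist=[[0,0,0],[0,0,0],[0,0,0],[0,0,0],[0,0,0],[0,0,0],[0,0,0],[0,0,0],[0,0,0],[0,0,0]])

```text
t: 12.2
eef_pos: [0.5705, 0.1899, 0.0118]
tool_rot: [[0.887, -0.462, -0.001], [-0.462, -0.887, 0.0], [-0.001, 0.0, -1.0]]
force: [-7.8, 4.0, 10.7]
opening: 0.596
```

```bash
python3 - <<'E'
from h import *
from go import go
go(.5712,.190,.011,-27.5)
p=vision.grab_frame("scene"); save(p,"s10.png",(290,130,370,220),8)
E
```

```text
t 12.2 pos [0.5705 0.1899 0.0118] yaw -27.54 F [-7.8  4.  10.7] op 0.596 q [13. 42. 91.  0. 46. 40.] z [-0.001  0.    -1.   ]
tool delta mm [ 0.6 -0.5  0.8] twist z -0.04  |d| 1.1
```

View pics/s10.png

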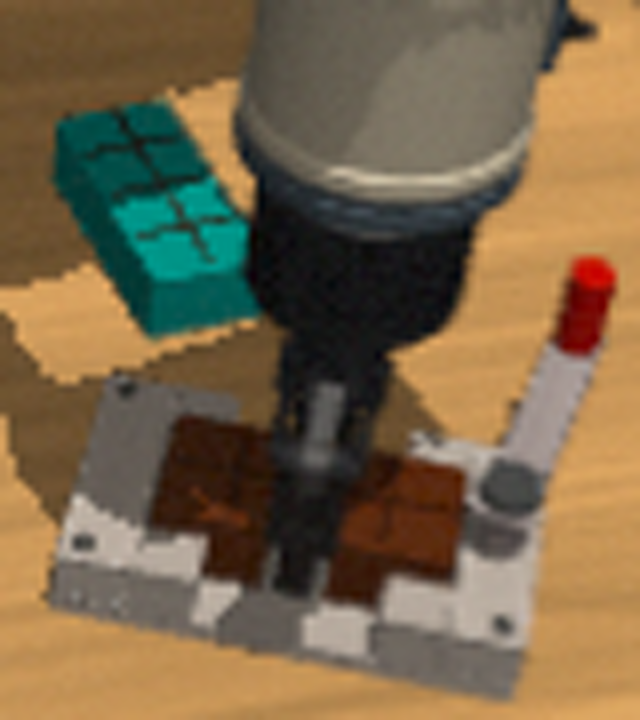

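>>> move_arm(jaw=[-1,-1,-1,-1,-1,-1,-1,-1,-1,-1], xyz=[[-0.6,0,-2],[0,0,-4],[0,0,-6],[0,0,-8],[0,0,-10],[0,0,-15],[0,0,-20],[0,0,-20],[0,0,-20],[0,0,-20]], twist=[[0,0,0],[0,0,0],[0,0,0],[0,0,0],[0,0,0],[0,0,0],[0,0,0],[0,0,0],[0,0,0],[0,0,0]])

```text
t: 13.08
eef_pos: [0.5712, 0.1897, 0.1384]
tool_rot: [[0.887, -0.462, 0.001], [-0.462, -0.887, 0.0], [0.001, -0.001, -1.0]]
force: [0.5, 0.7, -2.6]
opening: 0.596
```

```bash
python3 - <<'E'
from h import *
from go import go
go(.4942,-.201,.16,-30.7,24)
p=vision.grab_frame("scene"); save(p,"s11.png",(260,80,380,220),5);pickle.dump(p,open("scene11.pkl","wb"))
E
```

```text
t 13.08 pos [0.5712 0.1897 0.1384] yaw -27.54 F [ 0.5  0.7 -2.6] op 0.596 q [13. 32. 87. -0. 61. 40.] z [ 0.001  0.    -1.   ]
tool delta mm [112.4 382.  -21.7] twist z 3.16  |d| 398.8
per row [ 4.68 15.92 -0.91] 0.132
```

View pics/s11.png

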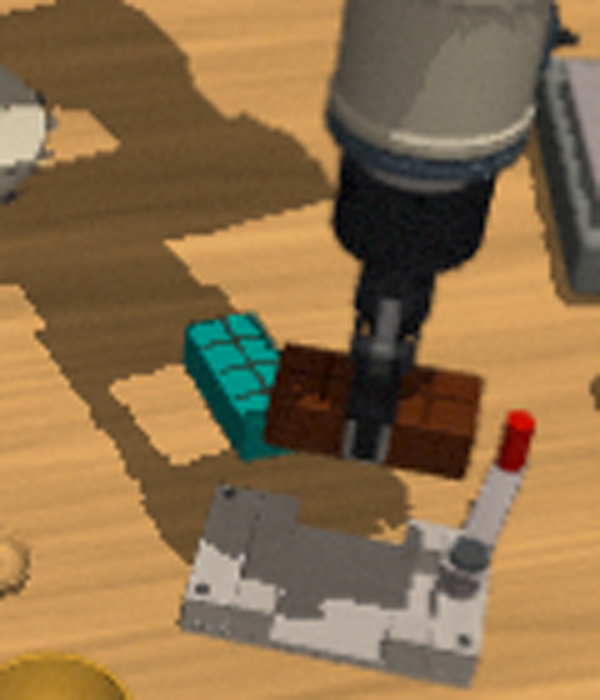

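>>> move_arm(jaw=[-1,-1,-1,-1,-1,-1,-1,-1,-1,-1], xyz=[[3,10,-5],[5,18,0],[6,20,0],[6,20,0],[6,20,0],[6,20,0],[6,20,0],[6,20,0],[6,20,0],[6,20,0]], twist=[[0,0,0],[0,0,0],[0,0,0],[0,0,0],[0,0,0],[0,0,0],[0,0,0],[0,0,0],[0,0,0],[0,0,0]])

```text
t: 13.97
eef_pos: [0.5329, -0.0043, 0.1413]
tool_rot: [[0.887, -0.462, -0.0], [-0.462, -0.887, -0.0], [-0.0, 0.0, -1.0]]
force: [-0.6, 0.3, -3.1]
opening: 0.6
```

>>> move_arm(jaw=[-1,-1,-1,-1,-1,-1,-1,-1,-1,-1], xyz=[[6,20,0],[6,20,0],[6,20,0],[6,20,0],[6,20,0],[6,20,0],[5,18,0],[5,13,0],[0,0,0],[0,0,0]], twist=[[0,0,0],[0,0,0],[0,0,0],[0,0,0],[0,0,0],[0,0,0],[0,0,0],[0,0,0],[0,0,1.6],[0,0,1.6]])

```text
t: 14.8
eef_pos: [0.5039, -0.1593, 0.1412]
tool_rot: [[0.858, -0.513, -0.0], [-0.513, -0.858, -0.0], [-0.0, 0.0, -1.0]]
force: [-1.4, -0.7, -3.1]
opening: 0.597
```

```bash
python3 go.py .4942 -.201 .11 -30.7
```

```text
t 14.8 pos [ 0.5039 -0.1593  0.1412] yaw -30.89 F [-1.4 -0.7 -3.1] op 0.597 q [-24.  27.  97.  -0.  56.   7.] z [-0. -0. -1.]
tool delta mm [13.1 40.7 31.2] twist z -0.19  |d| 53.0
```

>>> move_arm(jaw=[-1,-1,-1,-1,-1,-1,-1], xyz=[[3,10,5],[3,11,8],[4,11,8],[3,8.7,8],[0,0,8],[0,0,4],[0,0,0]], twist=[[0,0,0],[0,0,0],[0,0,0],[0,0,0],[0,0,0],[0,0,0],[0,0,0]])

```text
t: 15.38
eef_pos: [0.4943, -0.1993, 0.0989]
tool_rot: [[0.859, -0.511, -0.002], [-0.511, -0.859, 0.001], [-0.002, 0.0, -1.0]]
force: [-0.6, 0.2, -2.3]
opening: 0.596
```

```bash
python3 - <<'E'
from h import *
from go import go
go(.4942,-.201,.10,-30.7)
p=vision.grab_frame("scene"); save(p,"s12.png",(140,110,250,230),6);pickle.dump(p,open("scene12.pkl","wb"))
p=vision.grab_frame("top"); save(p,"t12.png",(280,160,380,250),7);pickle.dump(p,open("top12.pkl","wb"))
E
```

```text
t 15.38 pos [ 0.4943 -0.1993  0.0989] yaw -30.75 F [-0.6  0.2 -2.3] op 0.596 q [-28.  31.  98.   0.  51.   2.] z [-0.002  0.001 -1.   ]
tool delta mm [ 0.8  1.5 -1.1] twist z -0.05  |d| 2.0
```

View pics/s12.png

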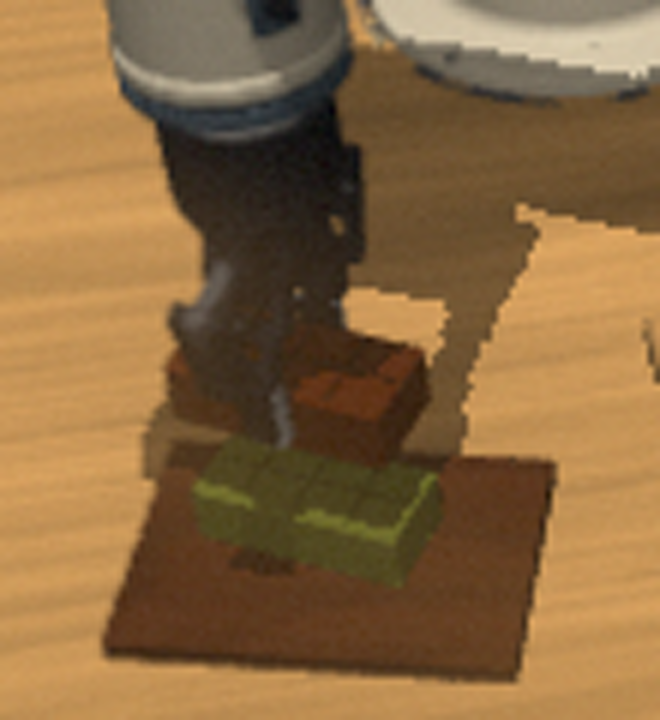

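View pics/t12.png

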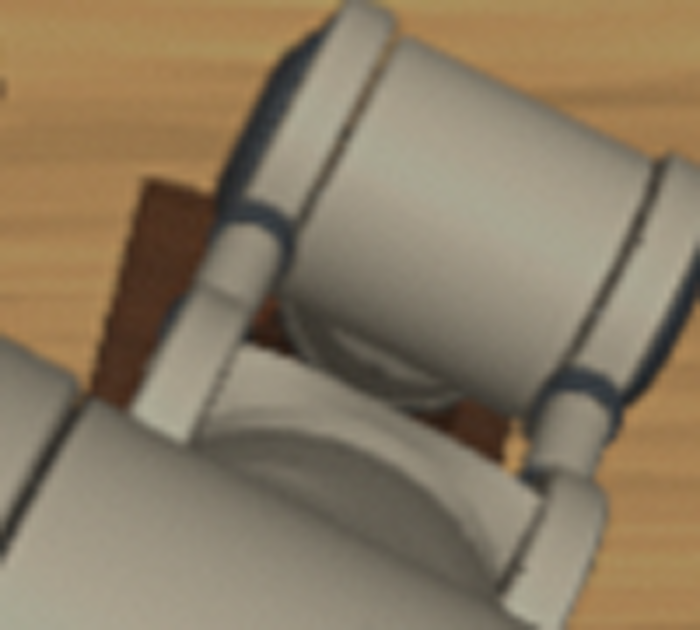

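>>> move_arm(jaw=[-1,-1,-1,-1,-1,-1,-1], xyz=[[0.6,1.3,8],[0,0,8],[0,0,8],[0,0,8],[0,0,7],[0,0,0],[0,0,0]], twist=[[0,0,0],[0,0,0],[0,0,0],[0,0,0],[0,0,0],[0,0,0],[0,0,0]])

```text
t: 16.07
eef_pos: [0.4946, -0.2009, 0.0607]
tool_rot: [[0.86, -0.511, -0.001], [-0.511, -0.86, 0.001], [-0.001, 0.0, -1.0]]
force: [0.4, -0.4, -2.4]
opening: 0.598
```

```bash
cat > ov.py <<'E'
from fit import *
from go import go
import sys
n=sys.argv[1]; gx,gy,ga,bx,by,ba,bz=map(float,sys.argv[2:9])
go(.4942,-.201,.0518,-30.7)
p=vision.grab_frame("scene"); pickle.dump(p,open(f"scene{n}.pkl","wb"))
c=(155,155,235,225); s=9
a=cv2.resize(p["frame"][c[1]:c[3],c[0]:c[2],::-1],None,fx=s,fy=s,interpolation=cv2.INTER_CUBIC)
b=a.copy()
for B,col in((box(gx,gy,ga,.052,.11,.014,.048),(0,255,255)),(box(bx,by,ba,.052,.11,bz,bz+.034),(255,255,0))):
    q=((proj(p,B)-c[:2]+.5)*s-.5).round().astype(int); cv2.polylines(b,[q[:4],q[4:]],True,col,1)
cv2.imwrite(f"pics/o{n}.png",b); cv2.imwrite(f"pics/r{n}.png",a)
E
python3 ov.py 13 .4942 -.201 -.536 .4944 -.2008 -.536 .0555
```

```text
t 16.07 pos [ 0.4946 -0.2009  0.0607] yaw -30.73 F [ 0.4 -0.4 -2.4] op 0.598 q [-29.  34. 100.  -0.  46.   2.] z [-0.001  0.001 -1.   ]
tool delta mm [-0.2  0.3  8.9] twist z -0.03  |d| 8.9
```

View pics/o13.png

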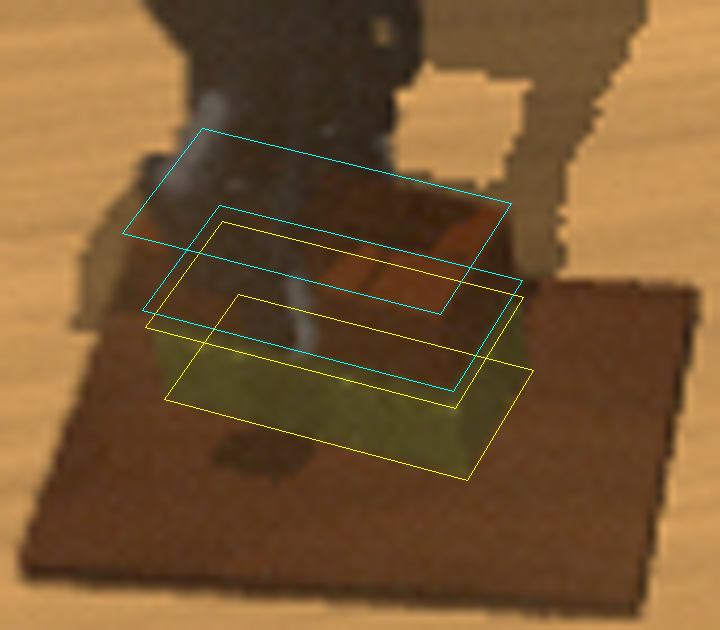

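View pics/r13.png

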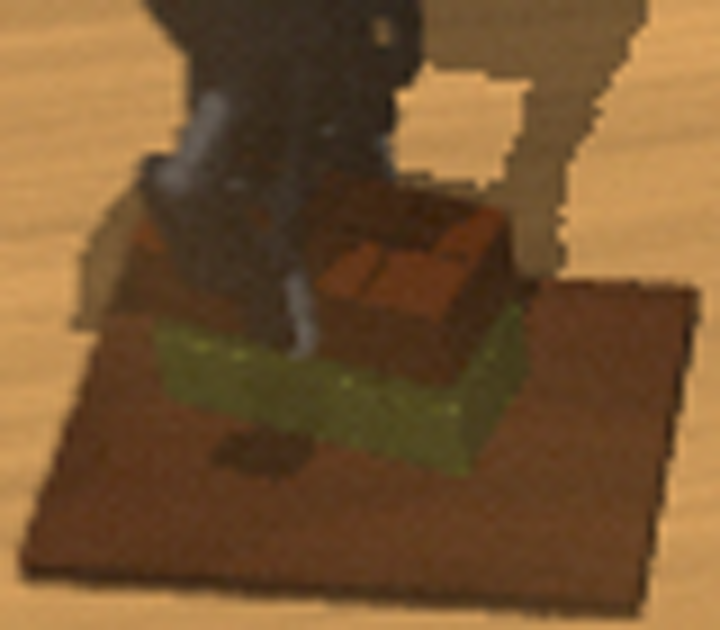

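```bash
python3 - <<'E'
from fit import *
p=pickle.load(open("scene13.pkl","rb"))
c=(165,170,218,212); s=15
a=p["frame"][c[1]:c[3],c[0]:c[2],::-1].astype(float)/255
a=np.clip((a*2.2),0,1)**.6
a=cv2.resize((a*255).astype(np.uint8),None,fx=s,fy=s,interpolation=cv2.INTER_CUBIC)
cv2.imwrite("pics/e13.png",a)
b=a.copy()
for B,col in((box(.4942,-.201,-.536,.052,.11,.014,.048),(0,255,255)),(box(.4946,-.2009,-.5363,.052,.11,.0569,.0909),(255,255,0))):
    q=((proj(p,B)-c[:2]+.5)*s-.5).round().astype(int); cv2.polylines(b,[q[:4],q[4:]],True,col,1)
cv2.imwrite("pics/e13o.png",b)
E
```

```text
(no output)
```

View pics/e13.png

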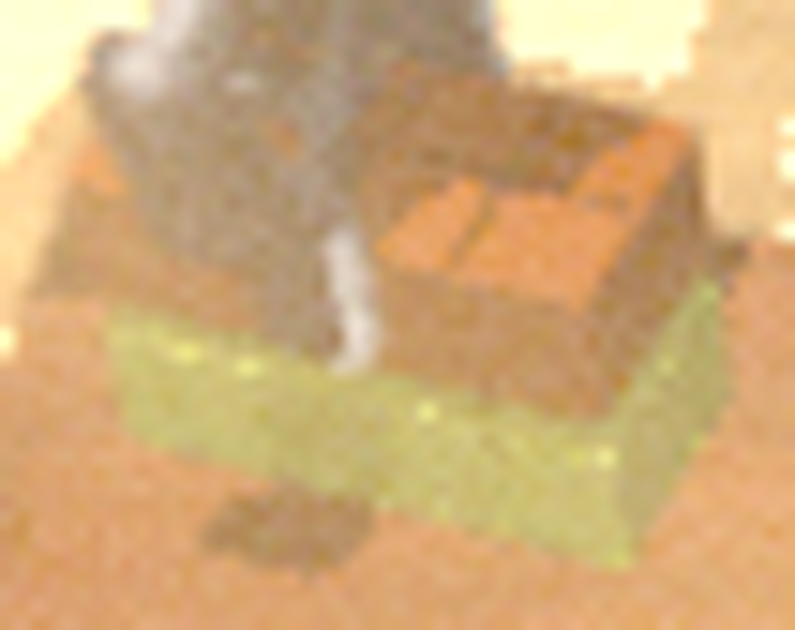

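View pics/e13o.png

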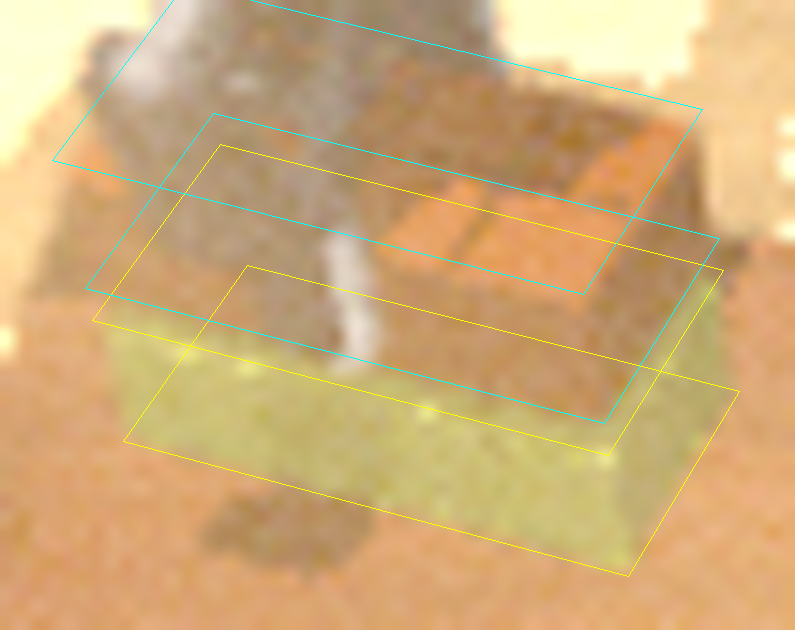

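```bash
python3 - <<'E'
from fit import *
S=pickle.load(open("scene11.pkl","rb"))
hsv=cv2.cvtColor(S["frame"],cv2.COLOR_RGB2HSV)
m=((hsv[...,0]<=13)|(hsv[...,0]>170))&(hsv[...,1]>130)&(hsv[...,2]<150)&(hsv[...,2]>25)
c=(308,145,361,180); k=np.zeros_like(m);k[c[1]:c[3],c[0]:c[2]]=1;m&=k
m=cv2.morphologyEx(m.astype(np.uint8),cv2.MORPH_OPEN,np.ones((2,2)))
h=cv2.convexHull(np.argwhere(m>0)[:,::-1].astype(np.int32)); mm=np.zeros((384,512),np.uint8);cv2.fillConvexPoly(mm,h,1)
a=np.radians(-27.54); t=np.array([.5712,.1897])
for zb in(.1326,.1346,.1366):
    g,f=fitmask([S],[mm*1.],[t[0],t[1],a],.052,.11,zb,zb+.034); d=g[:2]-t
    print(zb,g,f,"along x,y mm",1000*(d@[np.cos(a),np.sin(a)]),1000*(d@[-np.sin(a),np.cos(a)]),"dyaw",np.degrees(g[2]-a))
s=8;c=(300,135,370,190)
A=cv2.resize(S["frame"][c[1]:c[3],c[0]:c[2],::-1],None,fx=s,fy=s,interpolation=cv2.INTER_CUBIC)
b=cv2.resize(mm[c[1]:c[3],c[0]:c[2]]*255,None,fx=s,fy=s,interpolation=0);cn,_=cv2.findContours(b,0,1);cv2.drawContours(A,cn,-1,(0,255,0),1)
q=((proj(S,box(*t,a,.052,.11,.1346,.1686))-c[:2]+.5)*s-.5).round().astype(int); cv2.polylines(A,[q[:4],q[4:]],True,(0,255,255),1)
cv2.imwrite("pics/h11.png",A)
E
```

```text
0.1326 [ 0.57668472  0.19266376 -0.43800248] 104.09803921568627 along x,y mm 3.4928867123262015 5.163889379606444 dyaw 2.4443067495917195
0.1346 [ 0.57905619  0.19144694 -0.4436551 ] 105.97254901960784 along x,y mm 6.158262034668853 5.181436690742597 dyaw 2.1204354144171256
0.1366 [ 0.58125802  0.19060804 -0.43118607] 107.2235294117647 along x,y mm 8.498477609642352 5.455646787831226 dyaw 2.8348578944375173
```

View pics/h11.png

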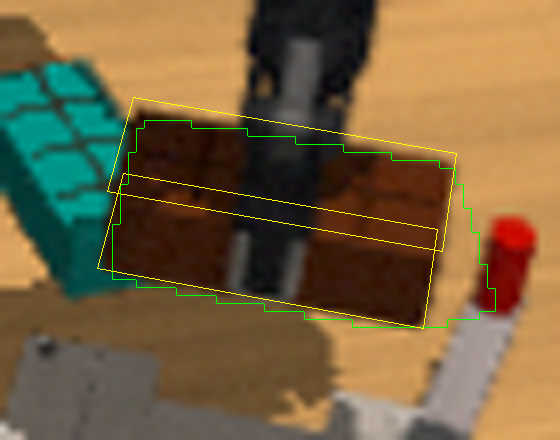

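```bash
python3 - <<'E'
from fit import *
S=pickle.load(open("scene11.pkl","rb"))
hsv=cv2.cvtColor(S["frame"],cv2.COLOR_RGB2HSV)
m=((hsv[...,0]<=13)|(hsv[...,0]>170))&(hsv[...,1]>130)&(hsv[...,2]<150)&(hsv[...,2]>25)
c=(308,145,357,180); k=np.zeros_like(m);k[c[1]:c[3],c[0]:c[2]]=1;m&=k
m=cv2.morphologyEx(m.astype(np.uint8),cv2.MORPH_OPEN,np.ones((2,2)))
n,l,st,_=cv2.connectedComponentsWithStats(m); print(st)
keep=np.isin(l,[i for i in range(1,n) if st[i,4]>60])
h=cv2.convexHull(np.argwhere(keep)[:,::-1].astype(np.int32)); mm=np.zeros((384,512),np.uint8);cv2.fillConvexPoly(mm,h,1)
a=np.radians(-27.54); t=np.array([.5712,.1897])
for zb in(.1326,.1346):
    g,f=fitmask([S],[mm*1.],[t[0],t[1],a],.052,.11,zb,zb+.034); d=g[:2]-t
    print(zb,g,f,"along x,y mm",1000*(d@[np.cos(a),np.sin(a)]),1000*(d@[-np.sin(a),np.cos(a)]),"dyaw",np.degrees(g[2]-a))
E
```

```text
[[     0      0    512    384 195991]
 [   314    150     18     22    296]
 [   338    155     19     21    321]]
0.1326 [ 0.57588948  0.19073114 -0.43654354] 65.72549019607843 along x,y mm 3.6813395680432013 3.082558920720601 dyaw 2.5278976399611888
0.1346 [ 0.57805834  0.19065654 -0.47530542] 70.84705882352941 along x,y mm 5.638937949128573 4.019227927584987 dyaw 0.30700523829476656
```

>>> move_arm(jaw=[-1,-1,-1,-1,-1,-1], xyz=[[0,0.8,2],[0,0,2],[0,0,1],[0,0,1],[0,0,0],[0,0,0]], twist=[[0,0,0],[0,0,0],[0,0,0],[0,0,0],[0,0,0],[0,0,0]])

```text
t: 16.62
eef_pos: [0.4944, -0.2017, 0.0553]
tool_rot: [[0.86, -0.511, -0.0], [-0.511, -0.86, 0.0], [-0.0, 0.0, -1.0]]
force: [-0.4, 0.1, -1.9]
opening: 0.597
```

>>> move_arm(jaw=[-1,-1,-1,-1], xyz=[[0,0,0.7],[0,0,0.7],[0,0,0],[0,0,0]], twist=[[0,0,0],[0,0,0],[0,0,0],[0,0,0]])

```text
t: 16.95
eef_pos: [0.4944, -0.2017, 0.0538]
tool_rot: [[0.86, -0.511, -0.0], [-0.511, -0.86, 0.0], [-0.0, -0.0, -1.0]]
force: [0.5, 0.4, -1.1]
opening: 0.595
```

>>> move_arm(jaw=[-1,-1,-1,-1], xyz=[[0,0,0.5],[0,0,0.5],[0,0,0],[0,0,0]], twist=[[0,0,0],[0,0,0],[0,0,0],[0,0,0]])

```text
t: 17.28
eef_pos: [0.4945, -0.2017, 0.0528]
tool_rot: [[0.86, -0.511, -0.0], [-0.511, -0.86, 0.0], [-0.0, -0.0, -1.0]]
force: [0.0, -0.3, -2.0]
opening: 0.6
```

```bash
python3 go.py .4942 -.201 .0518 -30.7; python3 ov.py 14 .4942 -.201 -.536 .4944 -.2017 -.536 .048
```

```text
t 17.28 pos [ 0.4945 -0.2017  0.0528] yaw -30.73 F [ 0.  -0.3 -2. ] op 0.6 q [-29.  35. 100.   0.  45.   2.] z [-0.  0. -1.]
tool delta mm [-0.6 -0.5  1. ] twist z -0.03  |d| 1.3
t 17.28 pos [ 0.4945 -0.2017  0.0528] yaw -30.73 F [ 0.  -0.3 -2. ] op 0.6 q [-29.  35. 100.   0.  45.   2.] z [-0.  0. -1.]
tool delta mm [-0.6 -0.5  1. ] twist z -0.03  |d| 1.3
```

View pics/r14.png

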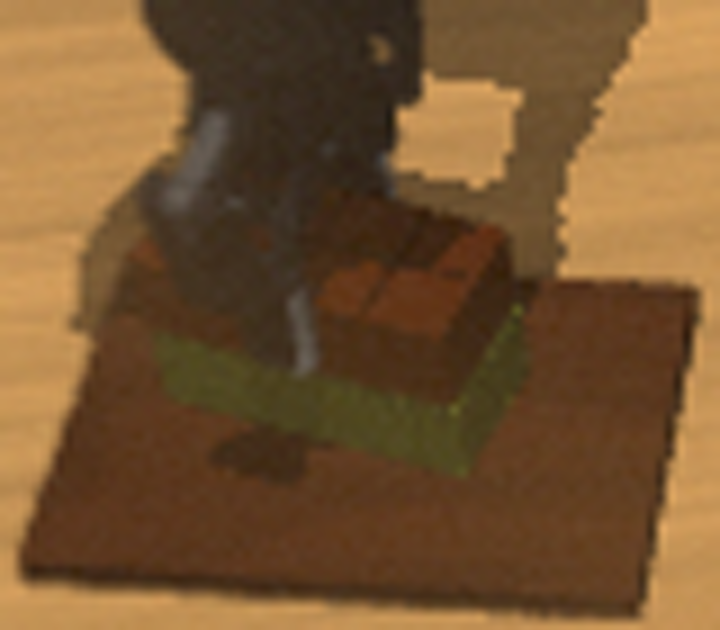

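>>> move_arm(jaw=[-1,-1,-1,-1], xyz=[[0,0,0.5],[0,0,0.5],[0,0,0],[0,0,0]], twist=[[0,0,0],[0,0,0],[0,0,0],[0,0,0]])

```text
t: 17.67
eef_pos: [0.4945, -0.2017, 0.0519]
tool_rot: [[0.86, -0.511, 0.0], [-0.511, -0.86, -0.0], [0.0, 0.0, -1.0]]
force: [-0.7, -0.4, -1.2]
opening: 0.599
```

>>> move_arm(jaw=[-1,-1,-1], xyz=[[0,0,0.5],[0,0,0],[0,0,0]], twist=[[0,0,0],[0,0,0],[0,0,0]])

```text
t: 17.92
eef_pos: [0.4945, -0.2018, 0.0518]
tool_rot: [[0.86, -0.511, 0.0], [-0.511, -0.86, -0.0], [0.0, -0.0, -1.0]]
force: [-2.1, 1.5, 8.6]
opening: 0.598
```

>>> move_arm(jaw=[-1,-1,-1], xyz=[[0,0,0.5],[0,0,0],[0,0,0]], twist=[[0,0,0],[0,0,0],[0,0,0]])

```text
t: 18.17
eef_pos: [0.4945, -0.2018, 0.0518]
tool_rot: [[0.86, -0.511, 0.001], [-0.511, -0.86, -0.0], [0.001, -0.0, -1.0]]
force: [-4.0, 1.0, 20.8]
opening: 0.6
```

>>> move_arm(jaw=[-1,-1,0.25,0.3,0.4,0.5,0.6,0.6], xyz=[[0,0,-0.6],[0,0,0],[0,0,0],[0,0,0],[0,0,0],[0,0,0],[0,0,0],[0,0,0]], twist=[[0,0,0],[0,0,0],[0,0,0],[0,0,0],[0,0,0],[0,0,0],[0,0,0],[0,0,0]])

```text
t: 18.83
eef_pos: [0.4944, -0.2017, 0.0514]
tool_rot: [[0.86, -0.511, -0.0], [-0.511, -0.86, 0.0], [-0.0, 0.0, -1.0]]
force: [0.1, 0.8, -0.4]
opening: 0.799
```

>>> move_arm(jaw=[0.6,0.6,0.6,0.6,0.6,0.6,0.6,0.6,0.6,0.6], xyz=[[0,0,-5],[0,0,-10],[0,0,-15],[0,0,-20],[0,0,-20],[0,0,-20],[0,0,-20],[0,0,-20],[0,0,-20],[0,0,0]], twist=[[0,0,0],[0,0,0],[0,0,0],[0,0,0],[0,0,0],[0,0,0],[0,0,0],[0,0,0],[0,0,0],[0,0,0]])

```text
t: 19.67
eef_pos: [0.4959, -0.2025, 0.206]
tool_rot: [[0.86, -0.511, 0.005], [-0.511, -0.86, -0.003], [0.006, -0.0, -1.0]]
force: [1.3, -0.5, 0.8]
opening: 0.804
```

```bash
python3 ov.py 15 .4942 -.201 -.536 .4945 -.2015 -.536 .048
```

```text
t 19.67 pos [ 0.4959 -0.2025  0.206 ] yaw -30.73 F [ 1.3 -0.5  0.8] op 0.804 q [-29.  23.  92.   0.  65.   2.] z [ 0.005 -0.003 -1.   ]
tool delta mm [ -3.2  -0.4 154.2] twist z -0.03  |d| 154.2
```

View pics/r15.png

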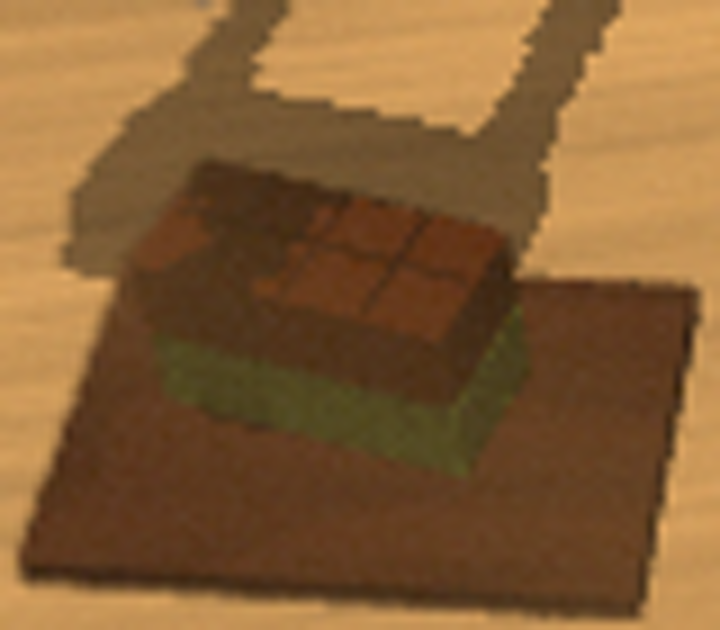

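```bash
python3 go.py .42 .10 .26 -30.7 11
```

```text
t 19.72 pos [ 0.4954 -0.2022  0.2042] yaw -30.73 F [-0.5 -0.3 -1.1] op 0.804 q [-29.  23.  92.   0.  65.   2.] z [ 0.004 -0.002 -1.   ]
tool delta mm [-218.9 -221.3  -56.8] twist z -0.03  |d| 316.4
per row [-19.9  -20.11  -5.16] -0.002
```

>>> move_arm(jaw=[0.6,0.6,0.6,0.6,0.6,0.6,0.6,0.6,0.6,0.6], xyz=[[-10,-10,-15],[-18,-18,-15],[-22,-22,-10],[-24,-24,-10],[-24,-24,0],[-24,-24,0],[-24,-24,0],[-24,-24,0],[-24,-24,0],[-20,-20,0]], twist=[[0,0,0],[0,0,0],[0,0,0],[0,0,0],[0,0,0],[0,0,0],[0,0,0],[0,0,0],[0,0,0],[0,0,0]])

```text
t: 20.55
eef_pos: [0.4185, 0.0934, 0.2513]
tool_rot: [[0.86, -0.511, -0.001], [-0.511, -0.86, 0.0], [-0.001, 0.0, -1.0]]
force: [0.6, -0.9, -0.2]
opening: 0.801
```

```bash
python3 - <<'E'
from fit import *
from go import go
go(.42,.1,.26,-30.7)
T=vision.grab_frame("top");S=vision.grab_frame("scene")
pickle.dump(T,open("top16.pkl","wb"));pickle.dump(S,open("scene16.pkl","wb"))
save(T,"t16.png",s=1.5);save(S,"s16.png",s=1.5)
cv2.imwrite("pics/t16z.png",cv2.resize(T["frame"][180:245,285:365,::-1],None,fx=9,fy=9,interpolation=cv2.INTER_CUBIC))
c=(155,160,225,220)
a=np.clip(S["frame"][c[1]:c[3],c[0]:c[2],::-1]/255.*1.6,0,1)**.7
cv2.imwrite("pics/s16z.png",cv2.resize((a*255).astype(np.uint8),None,fx=10,fy=10,interpolation=cv2.INTER_CUBIC))
E
```

```text
t 20.55 pos [0.4185 0.0934 0.2513] yaw -30.72 F [ 0.6 -0.9 -0.2] op 0.801 q [  5.  11. 101.   0.  68.  35.] z [-0.001  0.    -1.   ]
tool delta mm [-2.1 -6.5 -8.7] twist z -0.02  |d| 11.0
```

View pics/t16.png

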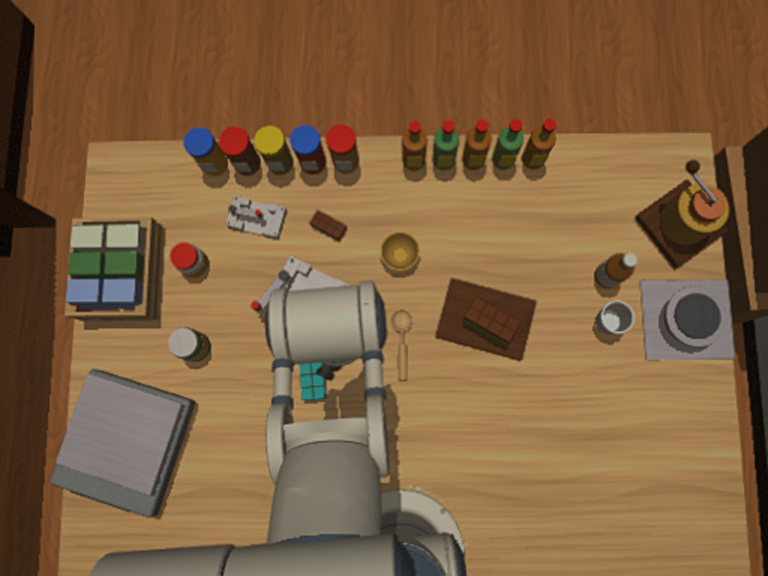

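View pics/t16z.png

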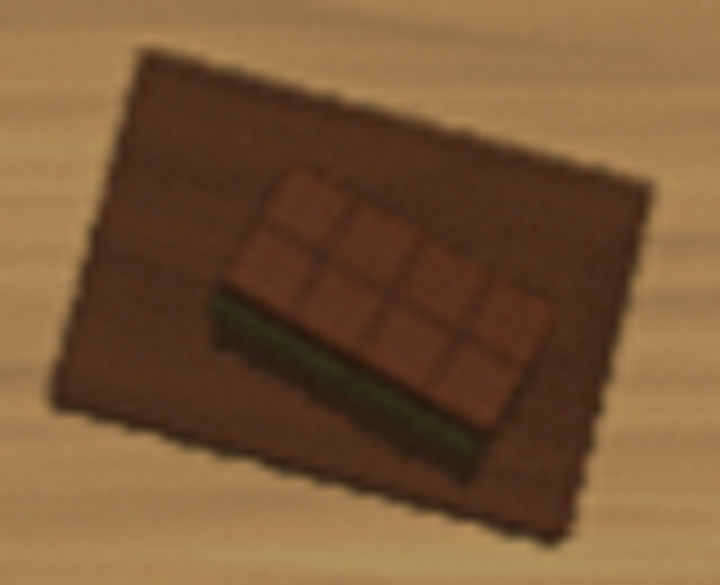

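View pics/s16z.png

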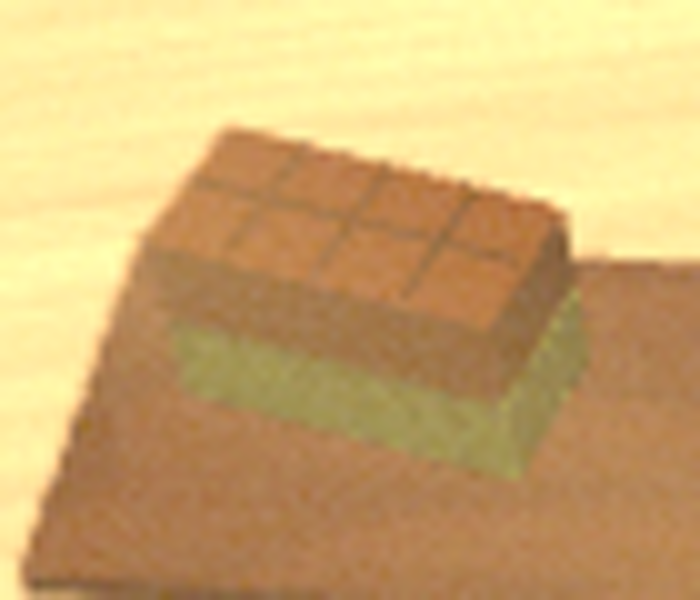

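View pics/s16.png

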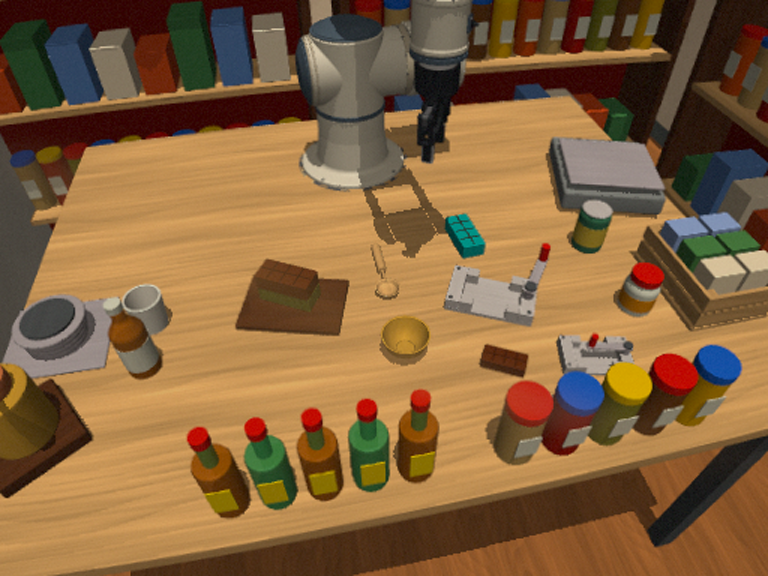

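```bash
python3 - <<'E'
from fit import *
un=lambda c,s,o:(np.array(c)+.5)/s-.5+o
T=pickle.load(open("top16.pkl","rb"));S=pickle.load(open("scene16.pkl","rb"))
print("crease",at_z(T,un([(390,302)],9,[285,180]),.082),at_z(S,un([(347,218)],10,[155,160]),.082))
# creases transverse ends/long crease ends (top): yaw
for nm,p,c,s,o,z in(("brickT",T,[(268,228),(517,362)],9,[285,180],.082),("brickS",S,[(197,183),(520,262)],10,[155,160],.082),
   ("greenT",T,[(260,246),(512,384)],9,[285,180],.048),("greenS",S,[(215,130),(475,192)],8,[150,170],.048)):
    a=at_z(p,un(c,s,o),z); v=a[0,:2]-a[1,:2]; print(nm,"yaw of line",np.degrees(np.arctan2(-v[0],v[1]))%180, np.linalg.norm(v))
# overlay: full stack hulls fit: combined box .014-.082 at joint pose
for p,n,c,s in((T,"t",(285,180,365,245),9),(S,"s",(155,160,225,220),10)):
    im=np.clip(p["frame"][c[1]:c[3],c[0]:c[2],::-1]/255.*1.6,0,1)**.7
    a=cv2.resize((im*255).astype(np.uint8),None,fx=s,fy=s,interpolation=cv2.INTER_CUBIC)
    for z0,z1,col in((.014,.048,(0,255,255)),(.048,.082,(255,255,0))):
        q=((proj(p,box(.4944,-.2012,-.536,.052,.11,z0,z1))-c[:2]+.5)*s-.5).round().astype(int); cv2.polylines(a,[q[:4],q[4:]],True,col,1)
    cv2.imwrite(f"pics/f{n}.png",a)
E
```

```text
crease [[ 0.49331658 -0.20077994  0.082     ]] [[ 0.49642217 -0.20350392  0.082     ]]
brickT yaw of line 150.50349362250688 0.09961567024926578
brickS yaw of line 149.64850578527785 0.10169336801855948
greenT yaw of line 150.10163149335838 0.10350097587900162
greenS yaw of line 150.43718457661961 0.10400866376195235
```

View pics/ft.png

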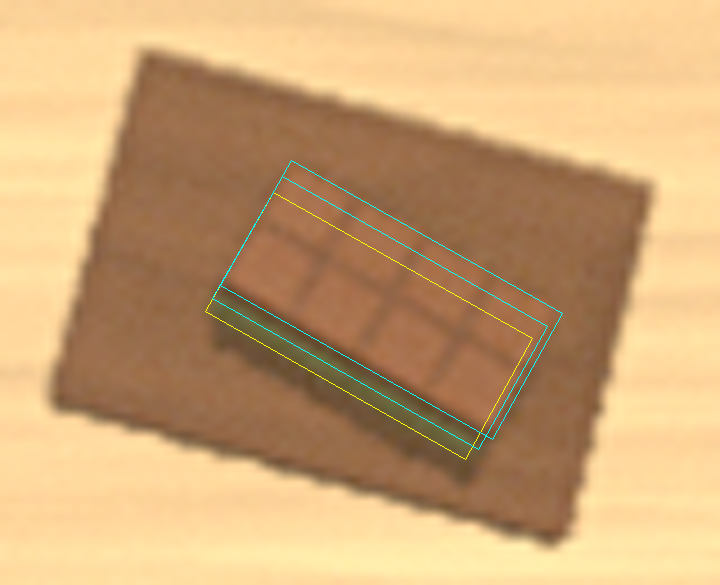

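View pics/fs.png

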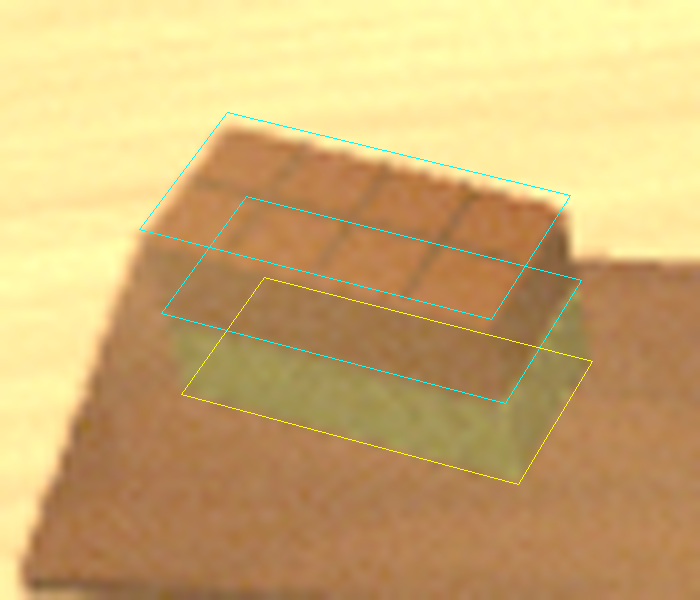

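```bash
python3 - <<'E'
from h import *
p=pickle.load(open("scene16.pkl","rb"))
hsv=cv2.cvtColor(p["frame"],cv2.COLOR_RGB2HSV); m=((hsv[...,0]<5)|(hsv[...,0]>174))&(hsv[...,1]>200)&(hsv[...,2]>150)
k=np.zeros_like(m);k[155:180,350:375]=1;uv=np.argwhere(m&k)[:,::-1];K=at_z(p,uv.mean(0),.09)[0,:2]
P=np.array([.5705,.190])+.07*np.array([.463,.886]); v=K-P
print(K,np.linalg.norm(v),"bar angle",((np.arctan2(-.886,-.463)-np.arctan2(v[1],v[0]))%(2*np.pi)))
T1=pickle.load(open("scene1.pkl","rb"))["frame"].astype(int)
arm.finish_job(); print(readout.get_state()["t"])
E
```

```text
[0.53577535 0.30564765] 0.0859243094474383 bar angle 1.7632668392698427
the job is handed in; nothing more can be done
the job is handed in; nothing more can be done
```

I swung the hold-down bar of the larger mould round to its open stop. Then I lifted the dark brown brick out and set it on the olive-green one. The job was handed in at about 20.7 s, with the gripper open and well clear.

- **Bar:** the force rose to about 11 N when it met the stop. The last picture puts it at about 1.76 rad, against 1.75 for fully open.
- **Placing:** contact came at the height I had predicted. I lowered in half-millimetre steps and pressed with about 21 N at most. I then backed off 0.6 mm and released.
- **Alignment:** the two cameras disagree a little on how well the bricks line up:

  | Offset of brown brick from green | Top view | Scene view |
  |---|---|---|
  | Along the length | about 0.1 mm | about 1.3 mm |
  | Across | about 0.9 mm one way | about 1.6 mm the other way |

  Both agree on angle to within about 1 degree. I judged the edges in line to about 1 mm and did not regrip to correct it.
- **Other things on the counter:** the green brick, board, bowl, spoon and the rest look unmoved in the last pictures. I checked this by eye only.
- **Check that failed:** an automatic fit of the brick while it was in the gripper picked up the red knob as well, so I set it aside and judged that offset from an overlay instead.

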